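Hang the glaze-sample carrier at its mark and snap its keeper cap home

TASK

Take the tile carrier off the short bar of the loading stand, hook it onto the long rail on the stretch to the right of the stud (as the robot sees it), slide it along the rail past the stud to the black mark line, and let go of it there. Then pick up the flanged snap cap and press it straight down over the stud until it clicks, keep pressing after the click until it is fully home on its seat, and finish there, still pressing it down firmly and not letting go. Leave everything else on the table where it is.

Things in the scene. Friction and masses are not known exactly. Their poses are not given: they have to be found in the camera images.
- carrier: Loose tile carrier, about 180 g. Origin on the axis of the bar it hangs on; z up, y along the bar. An inverted-V saddle hook, 36 mm long in y, sits self-centring on the 12 mm bar. Its +x leg is a free lip ending 6 mm below the origin at x = +16. From the -x leg a strap (outer face x = -22) runs down to a white and blue tile: 50 mm wide in x, 7 mm thick, 42 to 98 mm below the origin.
- carrier_tab (a point): Middle of the carrier's flat steel grip tab, 33 mm above its origin: 10 mm thick in y, 24 mm wide in x, 9 to 58 mm above the origin. The hook is open only on its +x side. To unhook: lift 20 to 25 mm, then move along its -x. To hook: at that lift come from the rail's -x side towards +x until the rail lies under the V, then lower.
- stand: Fixed loading stand on which the carrier starts. Origin on the table under the middle of its bar: round, 12 mm, along y, axis 135 mm up, from y = -45 mm (a post 16 mm wide, 143 mm high) to a free end at y = +45 mm. Base plate 90 x 110 x 10 mm.
- rack: Fixed rail rack. Origin on the table under the rail's middle; y along the rail, x away from the robot (yaw within 0.18 rad). Smooth round 12 mm rail, axis 135 mm up, y = -140 to +140 mm; a post at each end up to 143 mm; feet 70 x 30 x 10 mm. The stud stands beside it at x = +38, y = 0. The carrier is hooked on at negative y (about -85 mm; -135 to -35 will do) and slid to +y.
- mark_line (a point): Black line 6 mm wide round the rail, this point on the rail's axis, 58 to 85 mm to the +y side of the stud. The carrier's origin (middle of its saddle) must come here, within 6 mm along the rail.
- stud_seat (a point): Centre of the top of the stud's seat, 129 mm above the table; axes are the rack's. The stud rises from it: 14 mm thick, 28 mm tall, cone nose (8 mm at the tip); four sprung balls stick out round it, centres 10 mm above the seat.
- seat: The fixed steel seat, a disc 38 mm across and 8 mm thick on a slim column beside the rail, on which the cap comes to lie; origin at the centre of its top (same point as stud_seat).
- cap: Loose grey plastic snap cap, about 60 g, standing mouth down; origin at the centre of its mouth (underside), z up. Flange 56 mm across, 6 mm thick at the bottom; above it a ribbed round grip 34 mm across up to 40 mm. Inside: bore 26 mm wide, 32 mm deep, with a lip 21 mm wide, 5 mm high at the mouth. Starts in any of three places in a row in front of the rack.
- cap_top (a point): Centre of the cap's flat top, 40 mm above its mouth. Pressing it on: the lip meets the stud's balls with the mouth about 14 mm above the seat; the push rises to about 11 N (9 to 15), drops at the click some 10 mm above the seat, then the balls pull the cap down (up to 12 N) until it lies on the seat. Then keep pressing, 10 to 20 N. Home, its flange keeps the carrier from sliding back.
- jar: Bystander: small lidded glass jar, 44 mm across, 58 mm high, no flange; origin under its centre.
- beaker: Bystander: small open terracotta beaker, 52 mm across, 50 mm high; origin under its centre.
- tub: Bystander: white water bowl, 170 mm across, 100 mm high; origin under its centre.
- pot: Bystander: white thrown pot, 80 mm across, 100 mm high; origin under its centre.
- rib: Bystander: flat steel rib lying on the table, 50 x 90 x 4 mm; origin under its centre.
- modelling_tool: Bystander: flat wooden modelling tool lying on the table, about 165 mm long, 20 mm wide, 12 mm high.
There are look-alikes about, which are no part of the job. Of the things that look like the carrier, the larger one is meant.

How it is judged (in metres and radians):
On the way, in this order (a step that is already met when the one before it is completed fails the run):
1. the carrier is hooked on the long rail, to the right of the stud (y of carrier in the frame of rack between -0.135 and -0.035 m and x of carrier in the frame of rack between -0.006 and 0.006 m and height (world z) of carrier between 0.13 and 0.14 m), for 0.2 s.
2. it slides past the stud, riding on the rail (y of carrier in the frame of rack between -0.02 and 0.03 m and x of carrier in the frame of rack between -0.006 and 0.006 m and height (world z) of carrier between 0.13 and 0.14 m).
3. it hangs at the mark and has been let go (distance between carrier and mark_line below 0.008 m and y of carrier in the frame of mark_line between -0.006 and 0.006 m and contact force between the fingers and carrier below 0.1 N), for 0.2 s.
4. the cap has snapped over the stud and lies on its seat (horizontal distance between cap and stud_seat below 0.005 m and z of cap in the frame of stud_seat between -0.004 and 0.0025 m), for 0.2 s.
At the end, for the whole second after the job is handed in: The snapped cap lies on its seat (within 2.5 mm), upright, within 5 mm of the stud's axis, and is pressed onto it with over 4 N through the last second; the carrier hangs still on the rail, not held, within 6 mm of the mark along the rail (all of step 3 and all of step 4 and angle between cap's own z axis and vertical below 0.12 rad and contact force between cap and seat above 4 N and angle between carrier's own z axis and vertical below 0.25 rad and linear speed of carrier below 0.02 m/s); the arm keeps its last pose, push and grip.
It fails at once if a bystander is pushed away or knocked over (distance of any of jar, beaker, tub, pot, rib, modelling_tool from where it was at the start of the episode above 0.03 m or angle between any of jar, beaker, pot's own z axis and vertical above 0.7 rad).
It also fails if it takes over 67 s, if anything falls off the work surface, if the arm or the gripper's body presses on something with over 40 N, if the wrist force passes 120 N, or if a joint passes its speed limit or range.

ROBOT

A 7-joint arm with a two-finger parallel gripper is mounted at the origin on the work surface. World frame = base frame: x ahead of the robot, y to its left, z up, the work surface at z = 0. Lengths are in mm, angles in degrees, forces in N, time in s.
With the tool pointing down it reaches from about 375 to 925 mm from the base axis. Payload 3.1 kg.
Tool frame: the origin (TCP) lies between the finger pads; the fingertips stand 8 mm ahead of it and the grasp point (between the pads) lies 11 mm behind it; z points along the fingers, y is the direction in which the jaws open and shut (so a half turn about z gives the same grasp; the last joint's range is limited). The gripper opens to 85 mm and grips with 20 to 120 N. Pads are 22 mm wide; open, the fingers measure 114 mm over their backs; the gripper's body (76 mm by 85 mm) begins 54 mm behind the grasp point. The pads swing forward as they close: fully open they stand 13 mm farther back than shut.
Start: joints at [62.636, 21.939, 2.515, 91.553, -1.026, 66.532, -2.859], TCP at [240.997, -603.675, 213.069] pointing down, gripper open.
Joint ranges: [-149.38, 149.38], [-23.57, 123.04], [-84.95, 90], [0, 143.3], [-89.99, 269.99], [3.08, 112.72], [-163.45, 163.45]. Speed limits (degrees/s): [159.86, 159.86, 180, 180, 180, 180, 180].

INTERFACE

Orientations are given as a 3x3 rotation matrix whose columns are the frame's x, y, z axes.
In Python, from station import r, eyes gives the robot as it stands.
- The arm moves only by the shell command python3 -m crank 'ROWS'. ROWS is JSON, a list of rows, each an object with "hand": the opening, from 0 (shut) to 1 (fully open); "translation": the shift along the tool's x, y, z in m, a list of three; "yaw": the turn about the tool's z in rad. In form: [{"hand": hand, "translation": [tx, ty, tz], "yaw": yaw}, ...]. A call has 1 to 10 rows; each row is the pose to reach, as a shift and turn from the pose commanded when the call began, along the tool's axes at that moment; what a row does not reach only later rows make up. A row lasts 1/12 s, in which the tool goes at most 41.7 mm and 7.16 degrees, less where a joint would pass 70% of its speed; a pose out of reach is approached as far as the arm can. A call with a gripper value outside its range is refused whole. The fingers move at their own pace and stop on an object; the grip force is fixed at half the most. Time passes only in rows, so rows that repeat a pose let the fingers close. It gives the time, the measured TCP pose, the force and the opening at its end, in the units of the state.
- r.get_obs(): the state, without advancing time (a new reading comes with each control period).
- eyes.capture(name): name is "side" or "top" or "wrist"; returns the picture (480x640x3 uint8, red, green, blue); there is no depth.
- eyes.calibration(name): a dict with "fx", "fy", "cx", "cy" (pixels), "k1" (the pictures are not rectified: a ray, as slopes to the right and down, at radius r is drawn at 1 + k1 r^2 times it, then the intrinsics apply), "T" (4x4, takes a point from camera to world coordinates); the wrist camera has in their place "tool_from_camera" (4x4, takes a point from camera to tool coordinates, whose origin is the TCP and whose axes are the flange's). Camera axes: x right, y down, z forward; pixel columns grow to the right and rows downward; lengths in mm; the calibration is good to about 2 mm. A picture is of the moment at which its call begins: read the wrist's pose just before it. calibration takes no time and is no camera call.
- r.close_job(): hands the job in, once; it reports no verdict.
Trained networks look in the newest picture that a camera, given by its name, has taken for a name from the list of things; names that differ only in an ending like _2 or _b are one class to them, and where a whole thing is asked for, a point or a joint stands for the part that bears it (a point fixed in the world has none). Each returns a list of dicts, best first, with "confidence" (0 to 1); they miss things now and then, are a little off and sometimes report something else, mostly with a low value. They report only what shows in the picture. A call takes as long as a camera call. They do not tell look-alikes from the thing itself.
- eyes.regions_of(camera, thing): "region" (480x640 bool, what is visible of it) and "bbox" ([centre column, centre row, width, height] as shares, 0 to 1, of the picture: columns of its width, rows of its height, round what is visible of it).
- eyes.tip_of(camera, thing): "xy" ([column, row] as shares, 0 to 1, of the picture: columns of its width, rows of its height: a listed point, or the origin of a listed thing).
The state is a dict: "time_s": time; "joint_positions": joint angles; "dq": joint speeds; "joint_efforts": joint torques, N m; "tcp_pos": TCP position; "tcp_rot": TCP orientation; "ft_force": force on the tool from outside, world axes, zero at the start; "moment": the same for the moment, N m; "opening": opening from 0.0 (shut) to 1.0 (fully open).
Only numpy, scipy, OpenCV 4.12 (cv2) and the standard library are available. Lean on these libraries where they do the work, as an engineer would, in place of code of your own. Each camera call takes 0.05 s, during which the arm holds its last target.

## Working session

There is one attempt and no reset: what is moved stays moved. The work goes in short steps, Python scripts to look and compute and a shell command to move; the robot and the scene stay as the last step left them, time stands still between calls to the robot, and variables do not carry over. Pictures are saved under pics/ and viewed, and the job is handed in when it is done.

```bash
ls -la; mkdir -p pics; python3 - <<'E'
from station import r, eyes
import cv2
o=r.get_obs(); print(o)
for n in ["side","top","wrist"]:
    im=eyes.capture(n); cv2.imwrite(f"pics/{n}0.png",im[:,:,::-1]); c=eyes.calibration(n); print(n,c)
E
```

```text
total 12
drwxr-xr-x  3 agent agent 4096 Dec  6 17:27 .
drwxr-xr-x 23 root  root  4096 Dec  6 17:27 ..
drwxr-xr-x  2 agent agent 4096 Dec  6 17:27 pics
{'time_s': 0.0, 'joint_positions': array([62.63437063, 21.99349225,  2.50958751, 91.65000681, -1.02642483,
       66.52899514, -2.85947503]), 'dq': array([ 0.02032062, -0.14220096, -0.11941189, -0.00488053,  0.04607627,
        0.02494508,  0.03634015]), 'joint_efforts': array([-2.93560634e-04, -4.33462787e+01,  1.02462295e+00, -2.49514621e+01,
        1.06577523e-02,  1.12195755e-02, -4.84211071e-07]), 'tcp_pos': array([ 240.63992133, -602.75250862,  211.66179483]), 'tcp_rot': array([[ 9.28695098e-01,  3.70842625e-01, -1.07802229e-03],
       [ 3.70844173e-01, -9.28692039e-01,  2.38655025e-03],
       [-1.16116159e-04, -2.61615580e-03, -9.99996571e-01]]), 'ft_force': array([-0.34471113, -0.26157743,  0.4002201 ]), 'moment': array([ 0.0101333 ,  0.02555988, -0.07740873]), 'opening': 1.0007242829059335}
side {'fx': 498.06620076720816, 'fy': 498.06620076720816, 'cx': 320.60564997887354, 'cy': 242.34002225666535, 'k1': 0.02236847004583570
[... 626 characters left out ...]
2,
        -7.07929573e+00],
       [-1.48478904e-02, -1.83793733e-01, -9.82852687e-01,
         9.67961686e+02],
       [ 0.00000000e+00,  0.00000000e+00,  0.00000000e+00,
         1.00000000e+00]])}
wrist {'fx': 336.66731448520324, 'fy': 336.66731448520324, 'cx': 316.17419496818803, 'cy': 239.6648320357025, 'k1': -0.01164696175751712, 'tool_from_camera': array([[ 1.41972262e-03, -9.50434465e-01, -3.10921714e-01,
         7.98646116e+01],
       [ 9.99998970e-01,  1.41472359e-03,  2.41601333e-04,
         9.98717076e-01],
       [ 2.10242050e-04, -3.10921737e-01,  9.50435495e-01,
        -1.60674543e+02],
       [ 0.00000000e+00,  0.00000000e+00,  0.00000000e+00,
         1.00000000e+00]])}
```

View pics/top0.png

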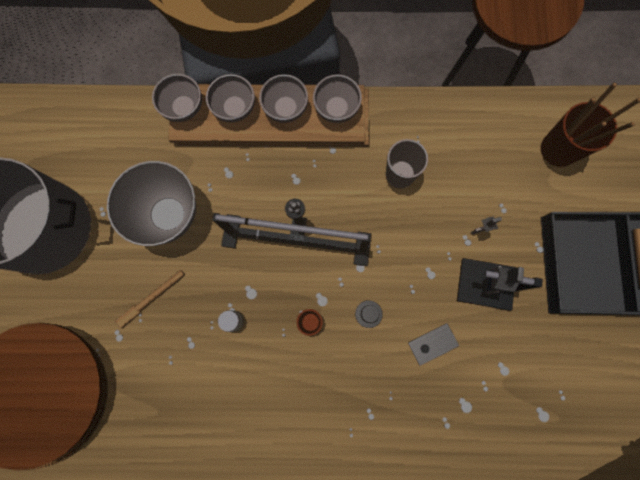

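View pics/side0.png

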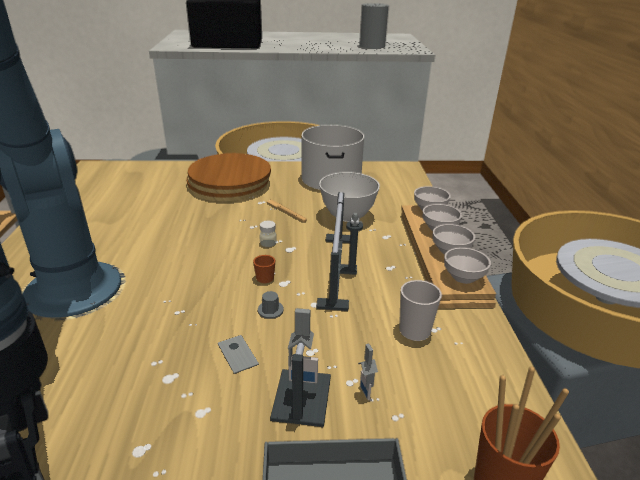

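View pics/wrist0.png

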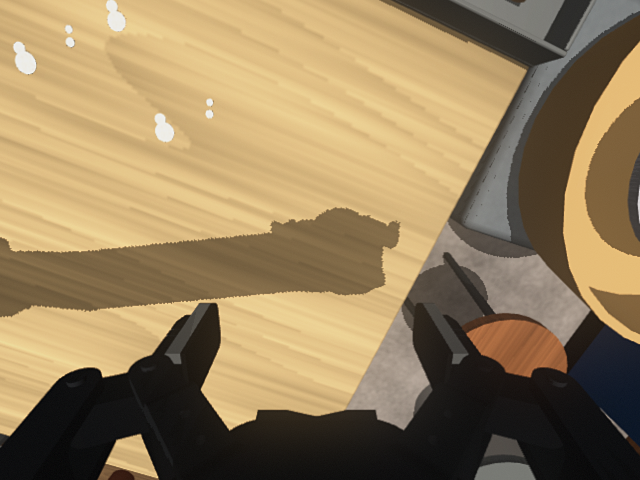

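```bash
cat > h.py <<'E'
import numpy as np, cv2
from station import r, eyes
def K(c): return np.array([[c['fx'],0,c['cx']],[0,c['fy'],c['cy']],[0,0,1.]]), np.array([c['k1'],0,0,0,0.])
def camT(n,o=None):
    c=eyes.calibration(n)
    if n!='wrist': return c,np.array(c['T'])
    o=o or r.get_obs(); W=np.eye(4); W[:3,:3]=o['tcp_rot']; W[:3,3]=o['tcp_pos']
    return c,W@np.array(c['tool_from_camera'])
def ray(n,px,o=None):
    c,T=camT(n,o); k,d=K(c)
    u=cv2.undistortPoints(np.array([[px]],float),k,d)[0,0]
    v=T[:3,:3]@np.array([u[0],u[1],1]); return T[:3,3],v/np.linalg.norm(v)
def atz(n,px,z,o=None):
    p,v=ray(n,px,o); return p+v*(z-p[2])/v[2]
def tri(rays):
    A=np.zeros((3,3));b=np.zeros(3)
    for p,v in rays:
        M=np.eye(3)-np.outer(v,v);A+=M;b+=M@p
    x=np.linalg.solve(A,b); return x,[float(np.linalg.norm((np.eye(3)-np.outer(v,v))@(x-p))) for p,v in rays]
def proj(n,X,o=None):
    c,T=camT(n,o);k,d=K(c);Ti=np.linalg.inv(T)
    return cv2.projectPoints(np.atleast_2d(np.array(X,float)),cv2.Rodrigues(Ti[:3,:3])[0],Ti[:3,3],k,d)[0][:,0]
def tips(n,t):
    return [(np.array(d['xy'])*[640,480],round(d['confidence'],2)) for d in eyes.tip_of(n,t)]
def boxes(n,t):
    return [(np.round(np.array(d['bbox'])*[640,480,640,480],1),round(d['confidence'],2)) for d in eyes.regions_of(n,t)]
def snap(n,name,crop=None,scale=1,pts=()):
    o=r.get_obs(); im=eyes.capture(n)[:,:,::-1].copy()
    for p in pts: cv2.drawMarker(im,tuple(int(round(a)) for a in p),(0,255,0),0,8,1)
    if crop: im=im[crop[1]:crop[3],crop[0]:crop[2]]
    cv2.imwrite(f'pics/{name}.png',cv2.resize(im,None,fx=scale,fy=scale,interpolation=cv2.INTER_CUBIC)); return o
E
python3 - <<'E'
from h import *
for t in ['carrier','carrier_tab','stand','rack','mark_line','stud_seat','cap','cap_top']:
    for n in ['top','side']:
        print(t,n,[(p.round(1).tolist(),c) for p,c in tips(n,t)])
E
python3 - <<'E'
import cv2
a=cv2.imread('pics/top0.png');b=cv2.imread('pics/side0.png')
cv2.imwrite('pics/c1.png',cv2.resize(a[200:370,340:560],None,fx=3.5,fy=3.5,interpolation=2))
cv2.imwrite('pics/c2.png',cv2.resize(b[180:430,220:440],None,fx=2.4,fy=2.4,interpolation=2))
cv2.imwrite('pics/c3.png',cv2.resize(a[180:350,200:400],None,fx=3.5,fy=3.5,interpolation=2))
E
```

```text
carrier top [([508.2, 274.6], 0.87), ([486.6, 224.4], 0.83)]
carrier side [([302.7, 338.7], 0.89), ([365.4, 363.8], 0.59)]
carrier_tab top [([511.9, 274.0], 0.71), ([495.7, 221.5], 0.6)]
carrier_tab side [([303.6, 319.9], 0.86), ([371.2, 355.2], 0.67)]
stand top [([484.5, 283.5], 0.9)]
stand side [([300.4, 399.3], 0.64)]
rack top [([297.4, 240.2], 0.69)]
rack side [([337.2, 268.9], 0.55), ([358.5, 225.6], 0.37)]
mark_line top [([244.1, 220.2], 0.39), ([487.1, 282.9], 0.21)]
mark_line side []
stud_seat top [([296.1, 207.6], 0.81)]
stud_seat side [([352.9, 223.3], 0.87), ([335.6, 267.0], 0.54), ([289.8, 216.5], 0.41)]
cap top [([366.1, 315.6], 0.94)]
cap side [([274.1, 311.5], 0.57)]
cap_top top [([369.6, 312.9], 0.56), ([163.1, 292.1], 0.34)]
cap_top side [([271.1, 298.1], 0.62)]
```

View pics/c1.png

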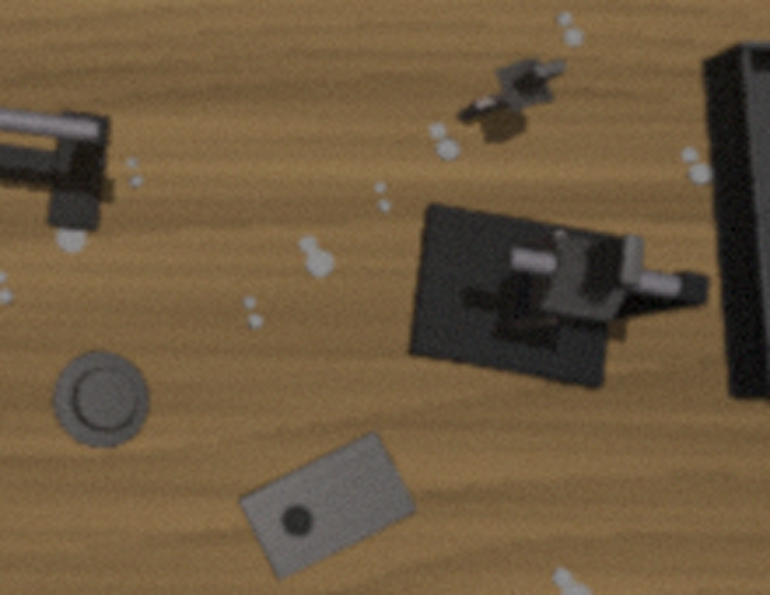

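View pics/c2.png

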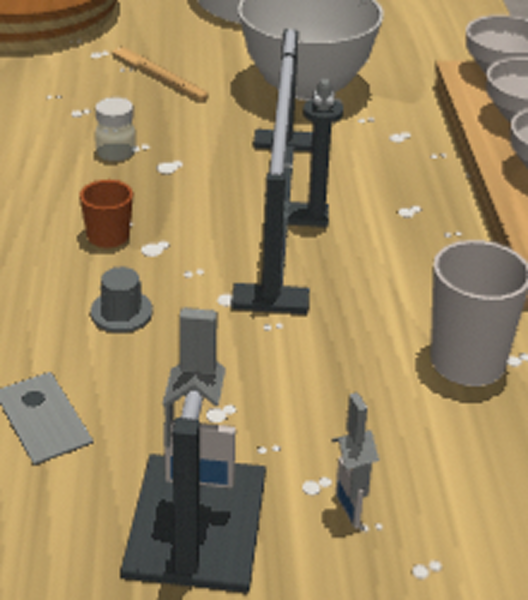

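View pics/c3.png

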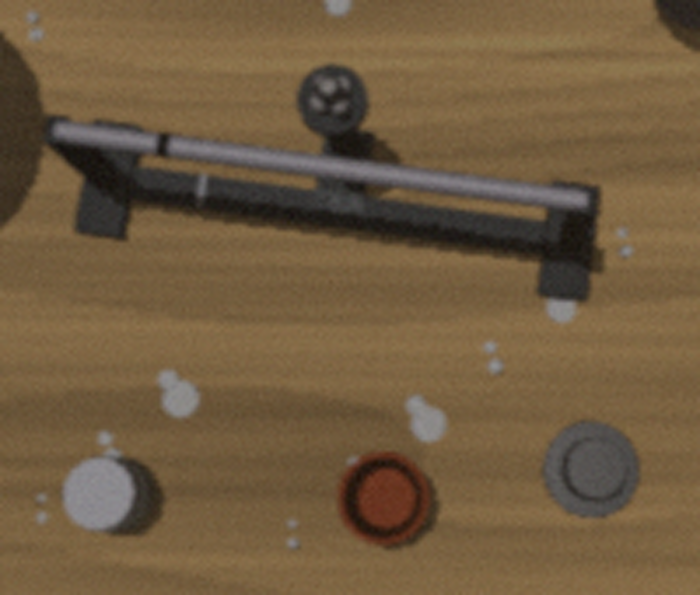

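```bash
python3 - <<'E'
from h import *
f=lambda p:(np.array(p)/3.5+[200,180])
g=lambda p:(np.array(p)/3.5+[340,200])
L=atz('top',f([60,131]),135);R=atz('top',f([588,200]),135);M=atz('top',f([163,144]),135)
d=R-L;print('rail',L,R,np.linalg.norm(d),np.degrees(np.arctan2(-d[0]*-1,-d[1])))
u=(L-R)/np.linalg.norm(L-R);yaw=np.arctan2(-u[0],u[1]);print('rack yaw',yaw,'mark',M,'mark y from mid',(M-(L+R)/2)@u)
S=atz('top',f([333,100]),129);print('seat disc',S)
x=np.array([u[1],-u[0],0]);print('seat in rail frame',(S-(L+R)/2)@x,(S-(L+R)/2)@u, 'mark-seat along',(M-S)@u)
# stand bar
a=atz('top',g([514,257]),135);b=atz('top',g([693,287]),135);print('bar',a,b,np.linalg.norm(a-b)); v=(a-b)/np.linalg.norm(a-b);print('stand yaw',np.arctan2(-v[0],v[1]))
base=[atz('top',g(p),10) for p in ([432,205],[635,235],[602,388],[410,354])];print('base',base,np.mean(base,0))
for t in ['carrier','carrier_tab']:
    pr=[ray('top',{'carrier':(508.2,274.6),'carrier_tab':(511.9,274)}[t]),ray('side',{'carrier':(302.7,338.7),'carrier_tab':(303.6,319.9)}[t])]
    print(t,tri(pr))
print('seat tri',tri([ray('top',(296.1,207.6)),ray('side',(352.9,223.3))]))
print('cap flange',atz('top',g([101,399]),6),'top',atz('top',g([106,398]),40),tri([ray('top',(369.6,312.9)),ray('side',(271.1,292.5))]))
# lip/tab pixel
print('tabtop',atz('top',g([632,262]),193))
E
```

```text
rail [611.94523785 200.64639434 135.        ] [577.08747652 -76.65661449 135.        ] 279.48528088749947 -7.164660211341942
rack yaw -0.12504691047454966 mark [605.34698046 146.15743245 135.        ] mark y from mid 84.85619521287722
seat disc [631.22184452  57.74498203 129.        ]
seat in rail frame 36.94893813986188 0.3612314429219393 mark-seat along 84.49496376995529
bar [ 512.99537615 -287.05032803  135.        ] [ 498.8201012  -375.06946632  135.        ] 89.15327883012472
stand yaw -0.1596765897081369
base [array([ 556.5688019, -283.0985512,   10.       ]), array([ 540.00341926, -399.44895284,   10.        ]), array([ 451.45750046, -374.54955311,   10.        ]), array([ 469.37193042, -266.35214009,   10.        ])] [ 504.35041301 -330.86229931   10.        ]
carrier (array([ 510.22875534, -324.4873388 ,  134.51422861]), [1.1368042178827678, 1.1368042178827544])
carrier_tab (array([ 509.77383029, -317.93225931,  168.06457662]), [0.8229710717267192, 0.8229710717269685])
seat tri (array([631.0886887 ,  55.6742783 , 133.02092278]), [0.9719165941667027, 0.9719165941668549])
cap flange [441.55768837 -87.80597259   6.        ] top [441.52184211 -87.7605971   40.        ] (array([444.84114701, -85.76572968,  46.23002773]), [1.8903933525649657, 1.890393352564835])
tabtop [ 505.04038711 -322.21143301  193.        ]
```

Candidates for the carrier in the top view are the large one hanging on the stand (511,278) and a small one standing on the table (487,226). I choose the large one; the crop shows it on the bar. For the cap, the candidates are the flanged grey one (369,313), the jar (229,321) and the beaker (310,322). I choose the flanged one. The black mark is at (246.6,221).

```bash
python3 -m crank '[{"hand":1,"translation":[0.352,-0.163,-0.02],"yaw":0.54},{"hand":1,"translation":[0.352,-0.163,-0.02],"yaw":0.54},{"hand":1,"translation":[0.352,-0.163,-0.02],"yaw":0.54},{"hand":1,"translation":[0.352,-0.163,-0.02],"yaw":0.54},{"hand":1,"translation":[0.352,-0.163,-0.02],"yaw":0.54},{"hand":1,"translation":[0.352,-0.163,-0.02],"yaw":0.54},{"hand":1,"translation":[0.352,-0.163,-0.02],"yaw":0.54},{"hand":1,"translation":[0.352,-0.163,-0.02],"yaw":0.54},{"hand":1,"translation":[0.352,-0.163,-0.02],"yaw":0.54},{"hand":1,"translation":[0.352,-0.163,-0.02],"yaw":0.54}]'; python3 -m crank '[{"hand":0.6,"translation":[0,0,0],"yaw":0},{"hand":0.6,"translation":[0,0,0],"yaw":0},{"hand":0.6,"translation":[0,0,0],"yaw":0},{"hand":0.6,"translation":[0,0,0],"yaw":0}]'
python3 - <<'E'
from h import *
o=snap('wrist','w1');print(o['tcp_pos'],o['tcp_rot'].round(4))
print(tips('wrist','carrier_tab'),tips('wrist','carrier'))
E
```

```text
time_s: 1.78
tcp_pos: [512.7, -314.8, 233.8]
tcp_rot: [[0.989, -0.151, 0.004], [-0.151, -0.989, 0.003], [0.003, -0.004, -1.0]]
ft_force: [1.0, 0.7, 1.0]
opening: 0.997
time_s: 2.12
tcp_pos: [505.7, -324.1, 232.9]
tcp_rot: [[0.987, -0.163, -0.001], [-0.163, -0.987, -0.001], [-0.001, 0.001, -1.0]]
ft_force: [-0.2, -0.3, 0.0]
opening: 0.597
[ 505.7163841  -324.07850606  232.87756629] [[ 9.866e-01 -1.633e-01 -1.200e-03]
 [-1.633e-01 -9.866e-01 -9.000e-04]
 [-1.000e-03  1.100e-03 -1.000e+00]]
[(array([288.576,  94.512]), 0.7), (array([313.984, 245.712]), 0.66), (array([ 61.376, 301.104]), 0.5)] [(array([292.096,  94.224]), 0.93), (array([312.384, 233.712]), 0.79)]
```

View pics/w1.png

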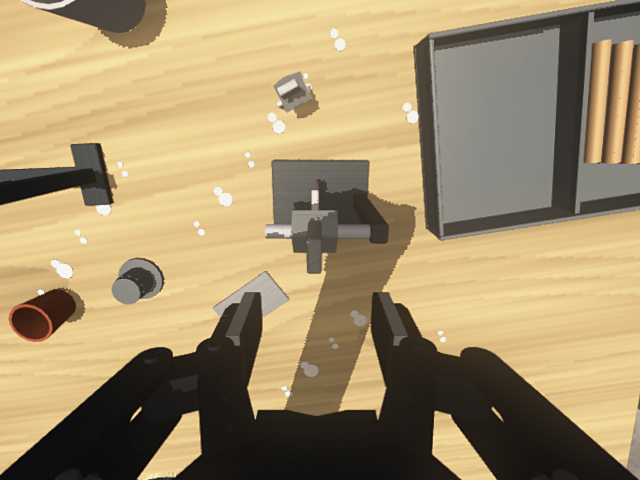

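```bash
python3 - <<'E'
from h import *
o=r.get_obs()
im=cv2.imread('pics/w1.png');cv2.imwrite('pics/w1c.png',cv2.resize(im[150:300,230:420],None,fx=4,fy=4,interpolation=2))
for x,y in [(507,-323)]:
    print(proj('wrist',[[x,y,135],[x,y,168],[x,y,193]],o))
E
```

```text
[[314.0824301  233.62196295]
 [313.82139633 247.29115077]
 [313.57316128 260.29424693]]
```

View pics/w1c.png

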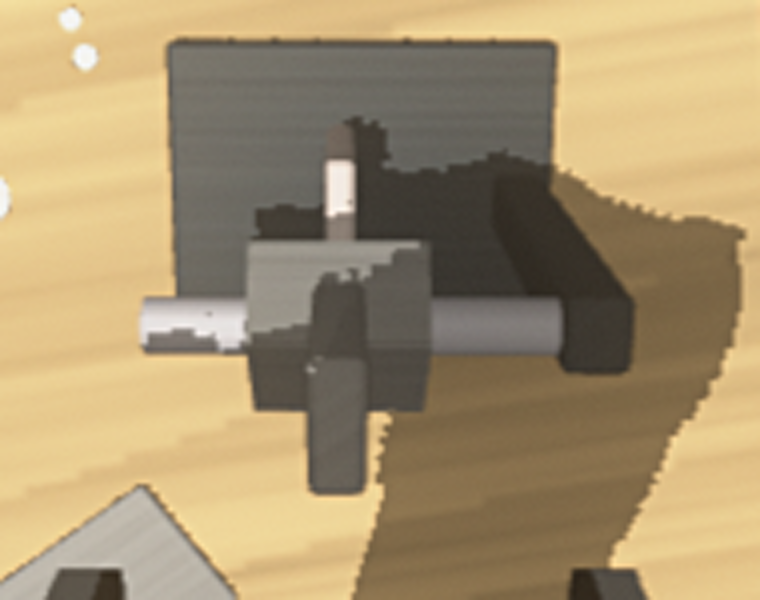

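```bash
python3 -m crank '[{"hand":0.6,"translation":[0.003,-0.001,0.02],"yaw":0},{"hand":0.6,"translation":[0.003,-0.001,0.045],"yaw":0},{"hand":0.6,"translation":[0.003,-0.001,0.065],"yaw":0},{"hand":0.6,"translation":[0.003,-0.001,0.074],"yaw":0},{"hand":0.6,"translation":[0.003,-0.001,0.074],"yaw":0},{"hand":0.6,"translation":[0.003,-0.001,0.074],"yaw":0}]'
python3 - <<'E'
from h import *
o=snap('wrist','w2');print(o['tcp_pos'],o['tcp_rot'].round(4)); snap('side','s2',(220,180,440,430),2.4)
E
```

```text
time_s: 2.77
tcp_pos: [510.2, -321.8, 159.1]
tcp_rot: [[0.987, -0.16, -0.001], [-0.16, -0.987, 0.0], [-0.001, -0.0, -1.0]]
ft_force: [0.4, 0.4, 0.2]
opening: 0.601
[ 510.22519437 -321.76674921  159.07940903] [[ 9.870e-01 -1.604e-01 -5.000e-04]
 [-1.604e-01 -9.870e-01  2.000e-04]
 [-5.000e-04 -1.000e-04 -1.000e+00]]
```

View pics/w2.png

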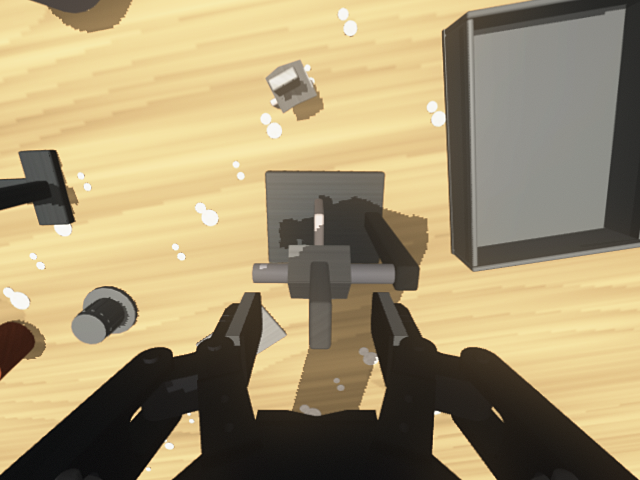

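View pics/s2.png

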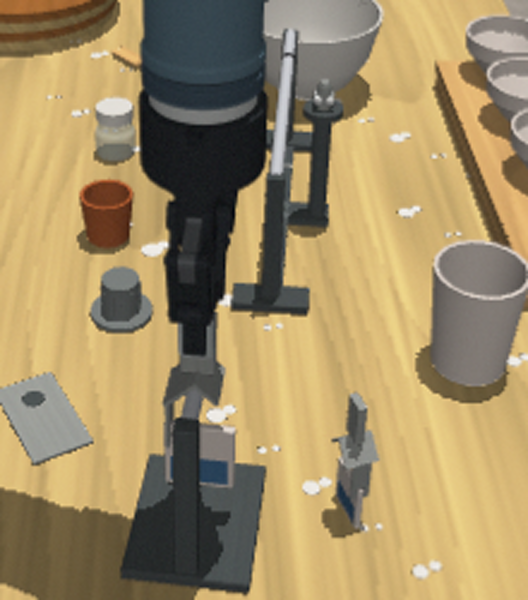

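```bash
python3 -m crank '[{"hand":0.6,"translation":[-0.001,0.002,0],"yaw":0},{"hand":0.3,"translation":[-0.001,0.002,0],"yaw":0},{"hand":0,"translation":[-0.001,0.002,0],"yaw":0},{"hand":0,"translation":[-0.001,0.002,0],"yaw":0},{"hand":0,"translation":[-0.001,0.002,0],"yaw":0},{"hand":0,"translation":[-0.001,0.002,0],"yaw":0},{"hand":0,"translation":[-0.001,0.002,0],"yaw":0},{"hand":0,"translation":[-0.001,0.002,0],"yaw":0},{"hand":0,"translation":[-0.001,0.002,0],"yaw":0}]'
python3 - <<'E'
from h import *
o=snap('wrist','w3');print(o['tcp_pos'],o['ft_force'],o['moment'])
E
```

```text
time_s: 3.62
tcp_pos: [509.6, -323.3, 159.8]
tcp_rot: [[0.987, -0.159, 0.001], [-0.159, -0.987, -0.0], [0.001, 0.0, -1.0]]
ft_force: [-0.6, 0.5, 4.3]
opening: 0.101
[ 509.61825266 -323.25241472  159.76117496] [-0.60021027  0.46940887  4.34192018] [0.14985034 0.30743468 0.04475218]
```

View pics/w3.png

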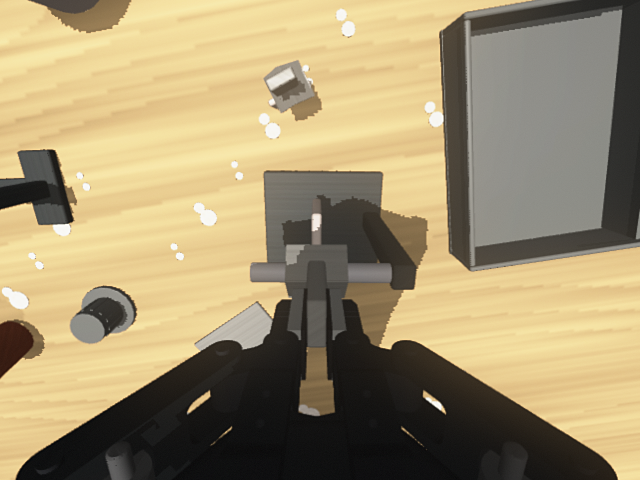

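```bash
python3 -m crank '[{"hand":0,"translation":[0,0,-0.006],"yaw":0},{"hand":0,"translation":[0,0,-0.014],"yaw":0},{"hand":0,"translation":[0,0,-0.022],"yaw":0},{"hand":0,"translation":[0,0,-0.024],"yaw":0},{"hand":0,"translation":[0,0,-0.024],"yaw":0},{"hand":0,"translation":[-0.008,0,-0.024],"yaw":0},{"hand":0,"translation":[-0.020,0,-0.024],"yaw":0},{"hand":0,"translation":[-0.035,0,-0.024],"yaw":0},{"hand":0,"translation":[-0.052,0,-0.024],"yaw":0},{"hand":0,"translation":[-0.065,0,-0.024],"yaw":0}]'
python3 - <<'E'
from h import *
o=snap('wrist','w4');print(o['tcp_pos'],o['ft_force'],o['moment'],o['opening']);snap('side','s4',(220,180,440,430),2.4)
E
```

```text
time_s: 4.5
tcp_pos: [442.5, -312.2, 182.2]
tcp_rot: [[0.987, -0.16, -0.003], [-0.16, -0.987, 0.001], [-0.003, -0.001, -1.0]]
ft_force: [0.2, -0.1, -2.5]
opening: 0.098
[ 442.4933373  -312.20120817  182.16034525] [ 0.21392884 -0.10012579 -2.48591642] [-0.01065267  0.00252262 -0.00349756] 0.09803922913335514
```

View pics/w4.png

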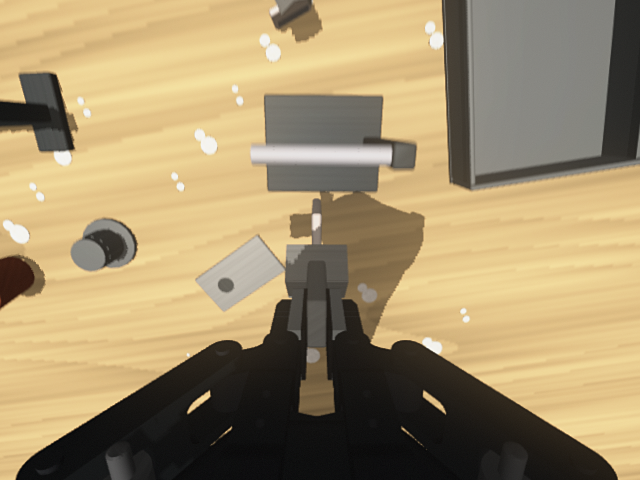

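View pics/s4.png

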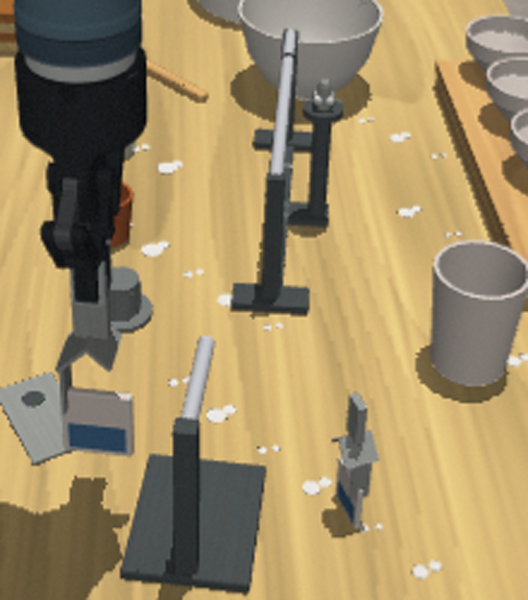

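```bash
python3 -m crank '[{"hand":0,"translation":[0.003,-0.02,0],"yaw":-0.005},{"hand":0,"translation":[0.006,-0.055,0],"yaw":-0.01},{"hand":0,"translation":[0.010,-0.095,0],"yaw":-0.02},{"hand":0,"translation":[0.014,-0.135,0],"yaw":-0.03},{"hand":0,"translation":[0.018,-0.175,0],"yaw":-0.035},{"hand":0,"translation":[0.022,-0.215,0],"yaw":-0.035},{"hand":0,"translation":[0.026,-0.255,0],"yaw":-0.035},{"hand":0,"translation":[0.030,-0.288,0],"yaw":-0.035},{"hand":0,"translation":[0.030,-0.307,0],"yaw":-0.035},{"hand":0,"translation":[0.030,-0.307,0],"yaw":-0.035}]'; python3 -m crank '[{"hand":0,"translation":[0,0,0],"yaw":0},{"hand":0,"translation":[0,0,0],"yaw":0},{"hand":0,"translation":[0,0,0],"yaw":0}]'
python3 - <<'E'
from h import *
o=snap('wrist','w5');print(o['tcp_pos'],o['ft_force'],o['moment'],o['opening'],o['tcp_rot'][:2,:2].round(4));snap('side','s5',(220,130,440,380),2.4);snap('top','t5',(180,150,420,350),3.2)
E
```

```text
time_s: 5.43
tcp_pos: [525.1, -6.0, 183.4]
tcp_rot: [[0.993, -0.114, 0.002], [-0.114, -0.993, 0.005], [0.001, -0.005, -1.0]]
ft_force: [0.4, 0.2, -2.2]
opening: 0.095
time_s: 5.68
tcp_pos: [523.5, -16.5, 182.8]
tcp_rot: [[0.992, -0.128, -0.001], [-0.128, -0.992, -0.001], [-0.0, 0.001, -1.0]]
ft_force: [-0.2, -0.6, -2.1]
opening: 0.099
[523.48259603 -16.47380762 182.79707682] [-0.18204192 -0.61585675 -2.07056871] [ 0.03085995 -0.07353468  0.01542138] 0.09931621870139117 [[ 0.9918 -0.1278]
 [-0.1278 -0.9918]]
```

View pics/w5.png

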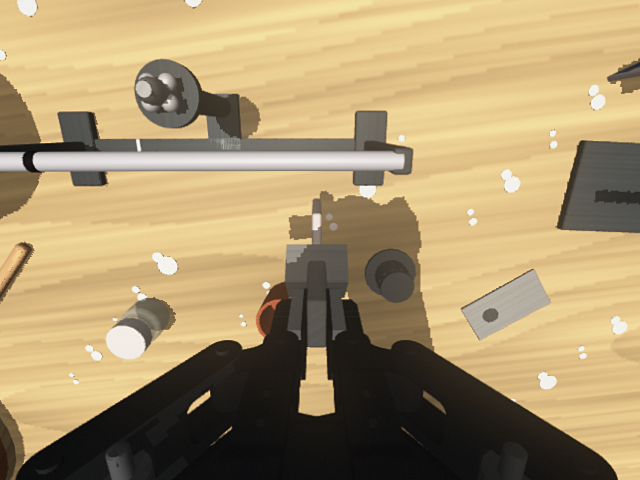

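View pics/s5.png

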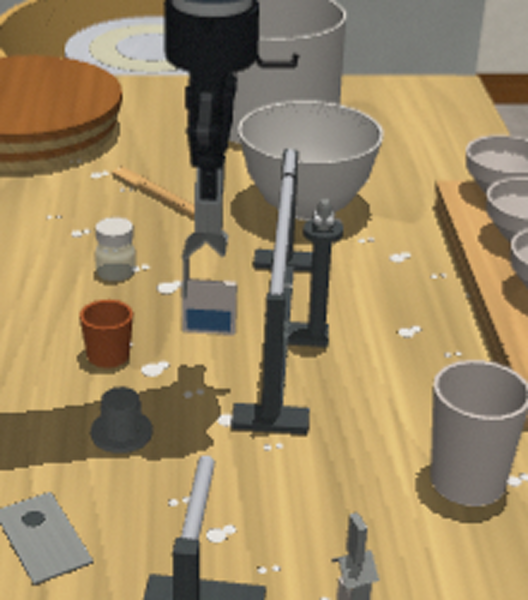

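View pics/t5.png

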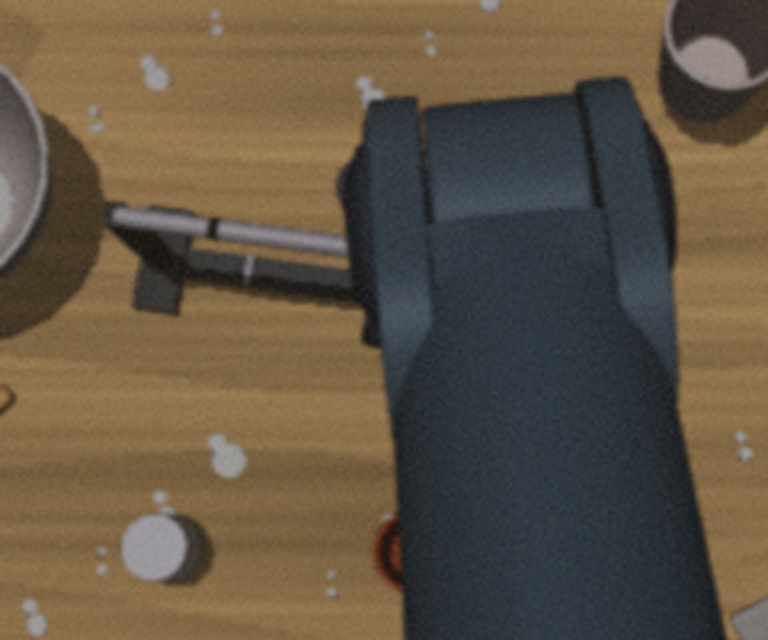

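```bash
python3 - <<'E'
from h import *
a=cv2.imread('pics/w3.png',0).astype(int);b=cv2.imread('pics/w5.png',0).astype(int)
print('w3',a[255:292,355:385].mean(1).round().tolist());print('w3L',a[255:292,255:282].mean(1).round().tolist())
print('w5',b[140:185,300:345].mean(1).round().tolist());print(b[140:185,150:200].mean(1).round().tolist())
o=r.get_obs();R=o['tcp_rot'];P=o['tcp_pos']
def toolx(row,col,z,oo):
    w=atz('wrist',(col,row),z,oo);return oo['tcp_rot'].T@(w-oo['tcp_pos'])
o3=dict(o);o3['tcp_pos']=np.array([509.62,-323.25,159.76]);t=-0.16
o3['tcp_rot']=np.array([[.987,-.16,0],[-.16,-.987,0],[0,0,-1.]])
for rw in (271,272,273):print(rw,toolx(rw,370,135,o3))
for rw in (160,161,162):print(rw,toolx(rw,320,135,o),toolx(rw,175,135,o))
w=[atz('wrist',(c,160.5),135) for c in (31,404)];print('mark, right end',w,np.linalg.norm(w[0]-w[1]))
print('tub..',)
E
```

```text
w3 [49.0, 49.0, 49.0, 50.0, 51.0, 51.0, 51.0, 53.0, 81.0, 94.0, 101.0, 107.0, 112.0, 116.0, 120.0, 123.0, 127.0, 130.0, 131.0, 130.0, 128.0, 126.0, 124.0, 121.0, 118.0, 116.0, 108.0, 95.0, 105.0, 109.0, 110.0, 111.0, 112.0, 113.0, 113.0, 112.0, 112.0]
w3L [146.0, 148.0, 147.0, 145.0, 143.0, 145.0, 146.0, 111.0, 103.0, 111.0, 118.0, 121.0, 125.0, 129.0, 132.0, 135.0, 138.0, 138.0, 136.0, 134.0, 132.0, 130.0, 127.0, 123.0, 119.0, 111.0, 102.0, 177.0, 215.0, 216.0, 214.0, 211.0, 208.0, 206.0, 207.0, 206.0, 203.0]
w5 [113.0, 115.0, 115.0, 114.0, 113.0, 114.0, 114.0, 113.0, 111.0, 110.0, 106.0, 141.0, 172.0, 191.0, 201.0, 208.0, 214.0, 220.0, 228.0, 234.0, 236.0, 237.0, 232.0, 223.0, 213.0, 207.0, 199.0, 189.0, 176.0, 153.0, 125.0, 193.0, 203.0, 200.0, 198.0, 197.0, 197.0, 197.0, 197.0, 196.0, 195.0, 194.0, 192.0, 191.0, 190.0]
[100.0, 101.0, 102.0, 103.0, 104.0, 104.0, 104.0, 103.0, 102.0, 101.0, 98.0, 126.0, 163.0, 185.0, 198.0, 207.0, 212.0, 217.0, 222.0, 228.0, 230.0, 232.0, 230.0, 224.0, 215.0, 208.0, 200.0, 192.0, 179.0, 157.0, 129.0, 186.0, 208.0, 204.0, 201.0, 199.0, 199.0, 198.0, 198.0, 199.0, 200.0, 201.0, 202.0, 203.0, 204.0]
271 [-7.45242400e-03  3.30981046e+01  2.47600000e+01]
272 [-0.65698314 33.13155091 24.76      ]
273 [-1.30783267 33.16507179 24.76      ]
160 [62.82743154  3.14208677 47.97026882] [ 62.80104687 -84.82393938  47.93531848]
161 [62.23478214  3.14498707 47.97034579] [ 62.20727045 -84.89934748  47.93536447]
162 [61.64108792  3.14789297 47.97042288] [ 61.61244549 -84.97490669  47.93541054]
mark, right end [array([607.84296053, 147.7260401 , 135.        ]), array([578.74903825, -77.78034001, 135.        ])] 227.3754247579526
tub..
```

```bash
python3 -m crank '[{"hand":0,"translation":[0.012,0,0],"yaw":0},{"hand":0,"translation":[0.028,0,0],"yaw":0},{"hand":0,"translation":[0.044,0,0],"yaw":0},{"hand":0,"translation":[0.056,0,0],"yaw":0},{"hand":0,"translation":[0.063,0,0],"yaw":0},{"hand":0,"translation":[0.063,0,0],"yaw":0},{"hand":0,"translation":[0.063,0,0],"yaw":0},{"hand":0,"translation":[0.063,0,0],"yaw":0}]'
python3 - <<'E'
from h import *
o=snap('wrist','w6');print(o['tcp_pos'],o['ft_force'],o['moment'],o['opening'],o['tcp_rot'][:2,:2].round(4));snap('side','s6',(220,130,440,380),2.4)
E
```

```text
time_s: 6.5
tcp_pos: [585.2, -22.4, 182.8]
tcp_rot: [[0.992, -0.125, -0.002], [-0.125, -0.992, -0.0], [-0.002, 0.0, -1.0]]
ft_force: [0.9, -0.6, -2.7]
opening: 0.098
[585.15013928 -22.4321173  182.75071851] [ 0.87756793 -0.56219477 -2.68872523] [-0.02445937 -0.01808434 -0.0106642 ] 0.09812567151510702 [[ 0.9921 -0.1251]
 [-0.1251 -0.9921]]
```

View pics/w6.png

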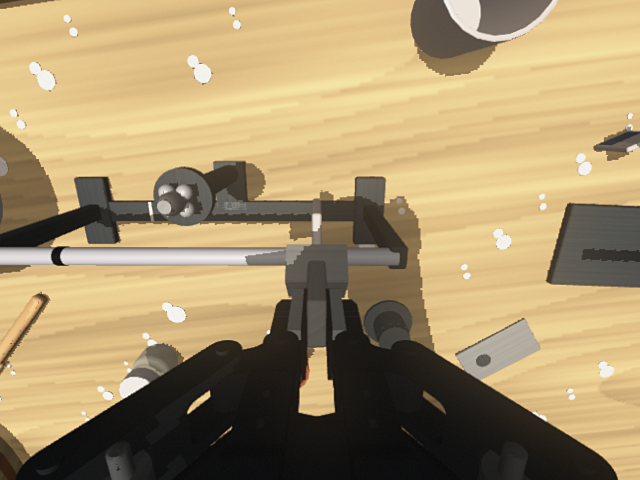

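View pics/s6.png

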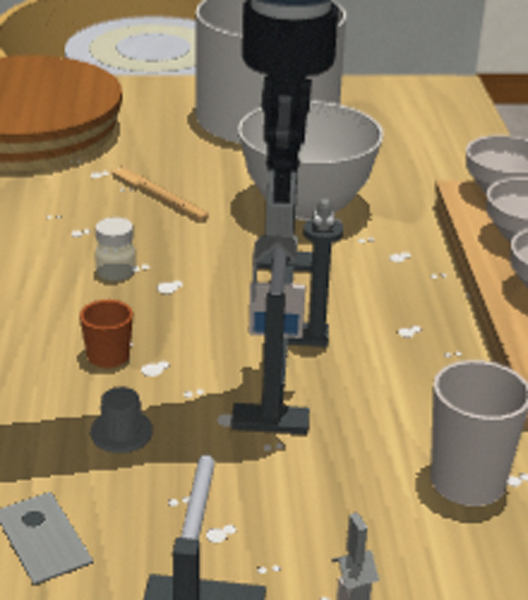

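```bash
python3 -m crank '[{"hand":0,"translation":[0.001,0,0.005],"yaw":0},{"hand":0,"translation":[0.001,0,0.011],"yaw":0},{"hand":0,"translation":[0.001,0,0.016],"yaw":0},{"hand":0,"translation":[0.001,0,0.020],"yaw":0},{"hand":0,"translation":[0.001,0,0.022],"yaw":0},{"hand":0,"translation":[0.001,0,0.0232],"yaw":0},{"hand":0,"translation":[0.001,0,0.0232],"yaw":0},{"hand":0,"translation":[0.001,0,0.0232],"yaw":0},{"hand":0,"translation":[0.001,0,0.0232],"yaw":0}]'
python3 - <<'E'
from h import *
o=snap('wrist','w7');print(o['tcp_pos'],o['ft_force'],o['moment'],o['opening'],o['tcp_rot'][:2,:2].round(4));snap('side','s7',(220,130,440,380),2.4)
E
```

```text
time_s: 7.35
tcp_pos: [586.7, -22.4, 159.8]
tcp_rot: [[0.992, -0.125, -0.001], [-0.125, -0.992, -0.0], [-0.001, 0.0, -1.0]]
ft_force: [-1.9, 0.4, -0.8]
opening: 0.093
[586.68229157 -22.41610277 159.80093992] [-1.90856656  0.36999989 -0.76756242] [-0.04995192  0.41931199 -0.05344336] 0.09332938005915226 [[ 0.9922 -0.1248]
 [-0.1248 -0.9922]]
```

View pics/w7.png

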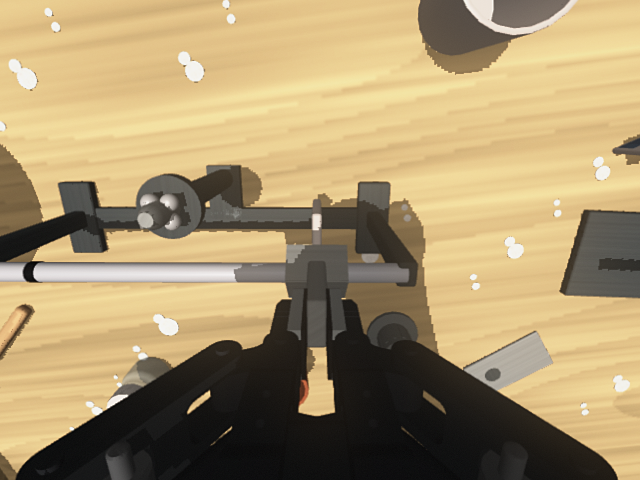

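View pics/s7.png

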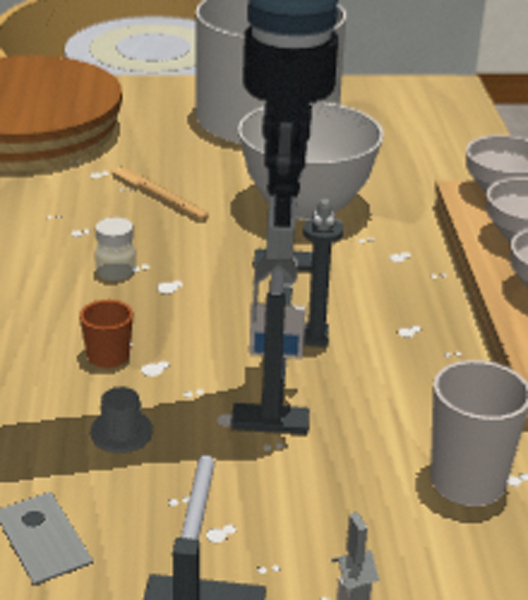

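```bash
python3 -m crank '[{"hand":0,"translation":[0,-0.006,0],"yaw":0},{"hand":0,"translation":[0,-0.018,0],"yaw":0},{"hand":0,"translation":[0,-0.034,0],"yaw":0},{"hand":0,"translation":[0,-0.050,0],"yaw":0},{"hand":0,"translation":[0,-0.066,0],"yaw":0},{"hand":0,"translation":[0,-0.082,0],"yaw":0},{"hand":0,"translation":[0,-0.098,0],"yaw":0},{"hand":0,"translation":[0,-0.112,0],"yaw":0},{"hand":0,"translation":[0,-0.120,0],"yaw":0},{"hand":0,"translation":[0,-0.120,0],"yaw":0}]'
python3 - <<'E'
from h import *
im=cv2.imread('pics/w7.png',0)
o=dict(r.get_obs());o['tcp_pos']=np.array([586.68,-22.42,159.8])
a=atz('wrist',(31,272),135,o);b=atz('wrist',(316.5,272),135,o);print('w7 mark-carrier',np.linalg.norm(a-b),a,b)
o=snap('wrist','w8');print(o['tcp_pos'],o['ft_force'],o['moment'],o['opening'],o['tcp_rot'][:2,:2].round(4))
E
```

```text
time_s: 8.28
tcp_pos: [602.6, 101.5, 160.1]
tcp_rot: [[0.993, -0.12, 0.002], [-0.12, -0.993, 0.003], [0.001, -0.003, -1.0]]
ft_force: [0.2, 1.7, -1.9]
opening: 0.096
w7 mark-carrier 172.99041606432306 [605.8805441  148.46522816 135.        ] [585.87012573 -23.36395215 135.        ]
[602.56661668 101.48765853 160.12206173] [ 0.24027151  1.73525645 -1.89732135] [ 0.08654543  0.05183996 -0.04548961] 0.0959553274335142 [[ 0.9928 -0.1197]
 [-0.1197 -0.9928]]
```

View pics/w8.png

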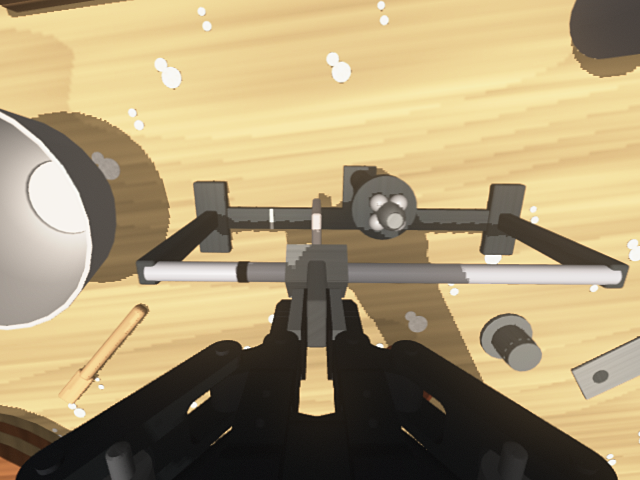

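```bash
python3 -m crank '[{"hand":0,"translation":[0,-0.010,0],"yaw":0},{"hand":0,"translation":[0,-0.020,0],"yaw":0},{"hand":0,"translation":[0,-0.025,0],"yaw":0},{"hand":0,"translation":[0,-0.025,0],"yaw":0},{"hand":0,"translation":[0,-0.025,0],"yaw":0},{"hand":0,"translation":[0,-0.025,0],"yaw":0},{"hand":0,"translation":[0,-0.025,0],"yaw":0}]'
python3 - <<'E'
from h import *
o=snap('wrist','w9');print(o['tcp_pos'],o['ft_force'],o['opening'],o['dq'].round(2))
im=cv2.imread('pics/w9.png',0)
print(im[268:276,240:300].mean(0).round().tolist()); print(im[250:256,275:360].mean(0).round().tolist())
cv2.imwrite('pics/w9c.png',cv2.resize(im[220:320,220:380],None,fx=5,fy=5,interpolation=2))
E
```

```text
time_s: 8.92
tcp_pos: [605.3, 121.6, 159.9]
tcp_rot: [[0.992, -0.125, 0.0], [-0.125, -0.992, 0.001], [-0.0, -0.001, -1.0]]
ft_force: [-1.9, 0.6, -0.8]
opening: 0.096
[605.28911146 121.63648632 159.93008219] [-1.92342473  0.5742852  -0.82313414] 0.09590193423688087 [ 0.27 -0.09  0.06  0.06  0.1   0.22  0.05]
[138.0, 138.0, 138.0, 138.0, 138.0, 138.0, 138.0, 138.0, 138.0, 138.0, 138.0, 138.0, 138.0, 138.0, 138.0, 138.0, 138.0, 138.0, 138.0, 138.0, 138.0, 137.0, 138.0, 137.0, 137.0, 137.0, 137.0, 137.0, 138.0, 140.0, 119.0, 52.0, 46.0, 48.0, 48.0, 48.0, 48.0, 48.0, 47.0, 45.0, 59.0, 104.0, 139.0, 138.0, 131.0, 112.0, 97.0, 97.0, 98.0, 97.0, 97.0, 97.0, 97.0, 97.0, 96.0, 96.0, 96.0, 96.0, 96.0, 96.0]
[206.0, 206.0, 206.0, 207.0, 207.0, 207.0, 208.0, 208.0, 208.0, 210.0, 203.0, 171.0, 154.0, 154.0, 155.0, 155.0, 154.0, 154.0, 154.0, 154.0, 154.0, 154.0, 156.0, 147.0, 126.0, 126.0, 127.0, 118.0, 94.0, 93.0, 94.0, 94.0, 94.0, 94.0, 94.0, 94.0, 93.0, 94.0, 93.0, 94.0, 93.0, 93.0, 94.0, 94.0, 94.0, 94.0, 93.0, 94.0, 93.0, 93.0, 93.0, 93.0, 94.0, 92.0, 93.0, 92.0, 93.0, 93.0, 93.0, 92.0, 92.0, 93.0, 92.0, 93.0, 93.0, 92.0, 92.0, 93.0, 93.0, 92.0, 92.0, 95.0, 104.0, 114.0, 114.0, 113.0, 113.0, 113.0, 112.0, 112.0, 112.0, 112.0, 112.0, 111.0, 112.0]
```

View pics/w9c.png

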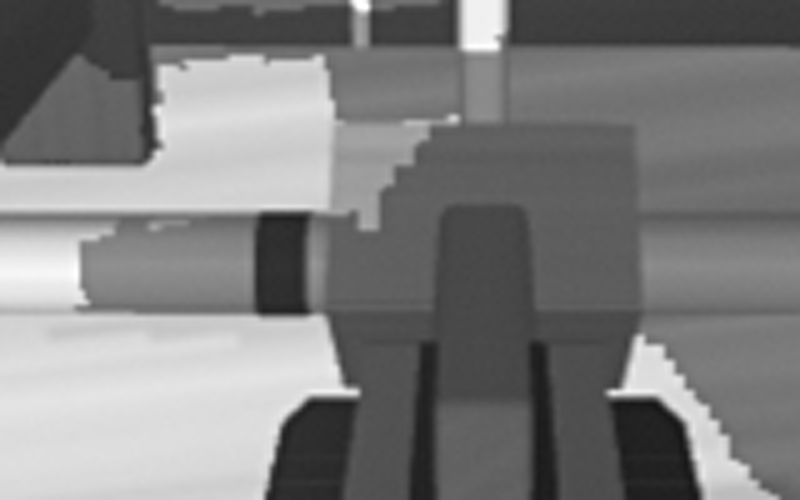

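```bash
python3 -m crank '[{"hand":0,"translation":[0,-0.008,0],"yaw":0},{"hand":0,"translation":[0,-0.018,0],"yaw":0},{"hand":0,"translation":[0,-0.0237,0],"yaw":0},{"hand":0,"translation":[0,-0.0237,0],"yaw":0},{"hand":0,"translation":[0,-0.0237,0],"yaw":0},{"hand":0,"translation":[0,-0.0237,0],"yaw":0},{"hand":0,"translation":[0,-0.0237,0],"yaw":0},{"hand":0,"translation":[0,-0.0237,0],"yaw":0}]'
python3 -m crank '[{"hand":0.3,"translation":[0,0,0],"yaw":0},{"hand":0.5,"translation":[0,0,0],"yaw":0},{"hand":0.5,"translation":[0,0,0],"yaw":0},{"hand":0.5,"translation":[0,0,0],"yaw":0},{"hand":0.5,"translation":[0,0,0],"yaw":0},{"hand":0.5,"translation":[0,0,0],"yaw":0}]'
python3 - <<'E'
from h import *
o=snap('wrist','w10');print(o['tcp_pos'],o['ft_force'],o['opening'],o['dq'].round(2));snap('side','s10',(220,130,440,380),2.4)
E
```

```text
time_s: 9.63
tcp_pos: [608.2, 145.1, 159.9]
tcp_rot: [[0.992, -0.125, -0.0], [-0.125, -0.992, 0.0], [-0.0, -0.0, -1.0]]
ft_force: [-1.9, 0.6, -0.3]
opening: 0.1
time_s: 10.13
tcp_pos: [608.6, 144.8, 160.1]
tcp_rot: [[0.992, -0.125, 0.001], [-0.125, -0.992, -0.0], [0.001, -0.0, -1.0]]
ft_force: [-1.4, -0.5, -0.0]
opening: 0.499
[608.58084405 144.75000012 160.11089662] [-1.38874514 -0.51340826 -0.04825104] 0.49891437868593375 [-0.06  0.17 -0.13  0.18 -0.15  0.1   0.01]
```

View pics/w10.png

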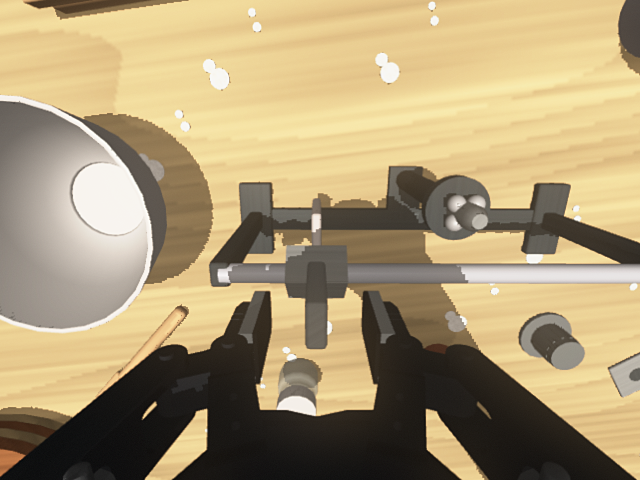

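View pics/s10.png

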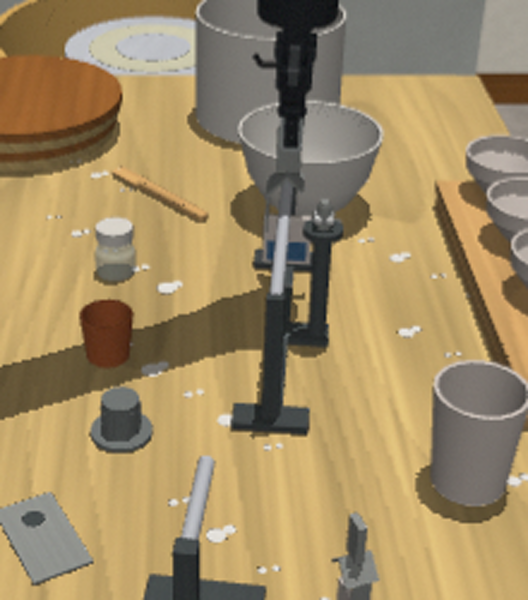

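```bash
python3 -m crank '[{"hand":0.5,"translation":[0,0,-0.02],"yaw":0},{"hand":0.5,"translation":[0,0,-0.05],"yaw":0},{"hand":0.6,"translation":[0,0,-0.070],"yaw":0},{"hand":0.6,"translation":[0.010,0.025,-0.070],"yaw":0},{"hand":0.6,"translation":[0.022,0.052,-0.070],"yaw":0},{"hand":0.6,"translation":[0.032,0.075,-0.065],"yaw":0},{"hand":0.6,"translation":[0.035,0.083,-0.055],"yaw":0},{"hand":0.6,"translation":[0.035,0.083,-0.045],"yaw":0},{"hand":0.6,"translation":[0.035,0.083,-0.045],"yaw":0},{"hand":0.6,"translation":[0.035,0.083,-0.045],"yaw":0}]'
python3 -m crank '[{"hand":0.6,"translation":[0,0,0],"yaw":0},{"hand":0.6,"translation":[0,0,0],"yaw":0},{"hand":0.6,"translation":[0,0,0],"yaw":0},{"hand":0.6,"translation":[0,0,0],"yaw":0}]'
python3 - <<'E'
from h import *
o=snap('wrist','w11');print(o['tcp_pos'],o['ft_force'],o['opening'],o['dq'].round(2),o['tcp_rot'].round(4).tolist())
im=cv2.imread('pics/w11.png');cv2.imwrite('pics/w11c.png',cv2.resize(im[190:310,230:430],None,fx=4,fy=4,interpolation=2))
print(tips('wrist','stud_seat'))
E
```

```text
time_s: 11.07
tcp_pos: [630.8, 61.0, 203.1]
tcp_rot: [[0.993, -0.122, -0.004], [-0.122, -0.993, 0.002], [-0.004, -0.001, -1.0]]
ft_force: [0.4, 0.0, -0.7]
opening: 0.596
time_s: 11.4
tcp_pos: [632.8, 59.3, 205.5]
tcp_rot: [[0.992, -0.123, 0.001], [-0.123, -0.992, 0.0], [0.001, -0.001, -1.0]]
ft_force: [-0.2, 0.7, -0.7]
opening: 0.598
[632.82172191  59.3211639  205.49880744] [-0.22964356  0.6835158  -0.65752361] 0.598319813620245 [ 0.3   0.08  0.44 -0.03  0.08  0.01  0.18] [[0.9924, -0.1234, 0.001], [-0.1234, -0.9924, 0.0004], [0.001, -0.0005, -1.0]]
[(array([316.608, 240.576]), 0.95)]
```

View pics/w11.png

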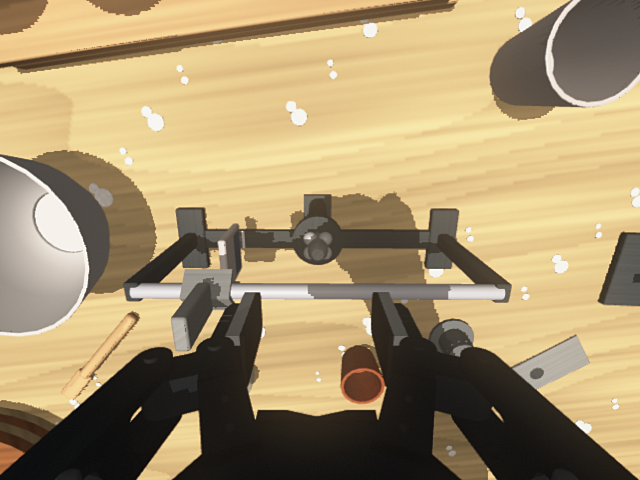

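View pics/w11c.png

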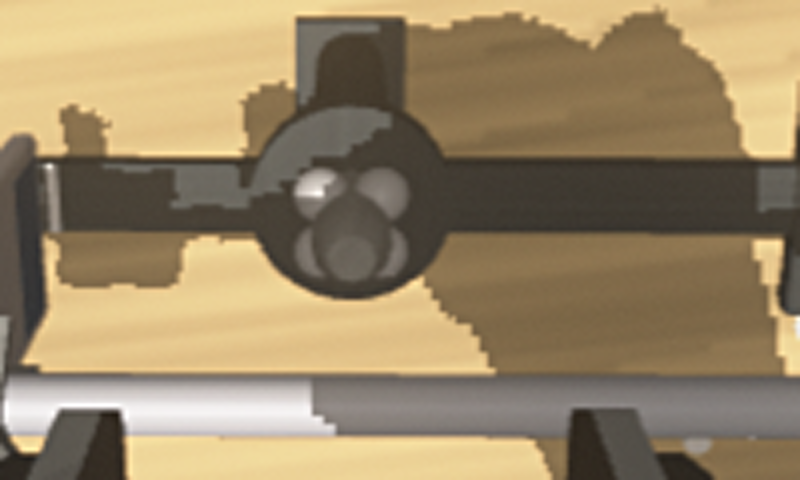

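```bash
python3 - <<'E'
from h import *
o=r.get_obs();print(o['tcp_pos'])
o['tcp_pos']=np.array([632.82,59.32,205.5])
S=atz('wrist',(317.6,240.8),129,o);T=atz('wrist',(317.5,254.5),157,o);print('seat',S,'tip',T)
print('tool offset',o['tcp_rot'].T@(S-o['tcp_pos']))
im=cv2.imread('pics/w11.png');cv2.imwrite('pics/w11d.png',cv2.resize(im[210:360,110:270],None,fx=5,fy=4,interpolation=2))
E
```

```text
[632.76788591  58.68624217 205.29420523]
seat [634.45434576  57.15140917 129.        ] tip [634.15386103  57.35592353 157.        ]
tool offset [ 1.83880067  1.96482175 76.50086378]
```

View pics/w11d.png

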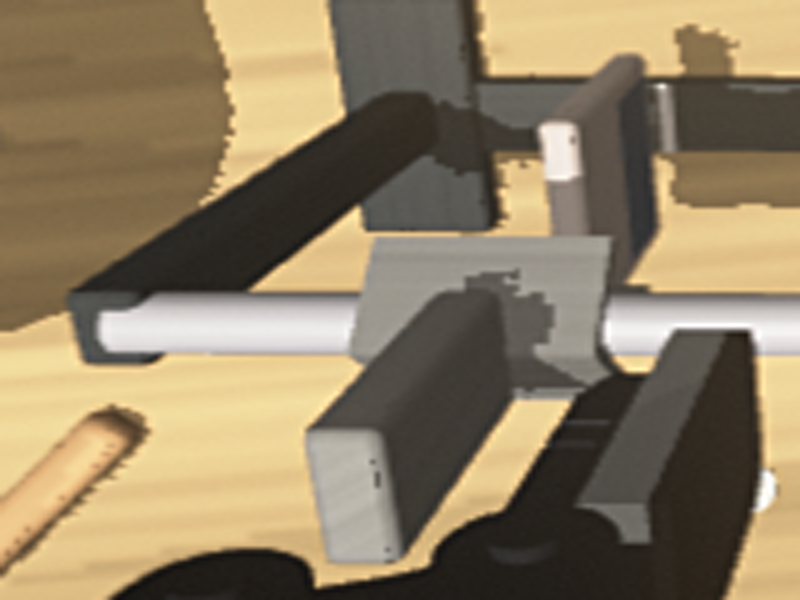

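```bash
python3 -m crank '[{"hand":0.7,"translation":[-0.012,0.012,0],"yaw":0},{"hand":0.7,"translation":[-0.035,0.035,0],"yaw":0},{"hand":0.7,"translation":[-0.060,0.060,0],"yaw":0},{"hand":0.7,"translation":[-0.085,0.085,0],"yaw":0},{"hand":0.7,"translation":[-0.110,0.110,0],"yaw":0},{"hand":0.7,"translation":[-0.135,0.135,0.01],"yaw":0},{"hand":0.7,"translation":[-0.155,0.155,0.03],"yaw":0},{"hand":0.7,"translation":[-0.168,0.167,0.055],"yaw":0},{"hand":0.7,"translation":[-0.170,0.169,0.085],"yaw":0},{"hand":0.7,"translation":[-0.170,0.169,0.110],"yaw":0}]'
python3 -m crank '[{"hand":0.7,"translation":[0,0,0.015],"yaw":0},{"hand":0.7,"translation":[0,0,0.015],"yaw":0},{"hand":0.7,"translation":[0,0,0.015],"yaw":0},{"hand":0.7,"translation":[0,0,0.015],"yaw":0},{"hand":0.7,"translation":[0,0,0.015],"yaw":0}]'
python3 - <<'E'
from h import *
o=snap('wrist','w12');print(o['tcp_pos'],o['ft_force'],o['opening'],o['dq'].round(2),o['tcp_rot'].round(4).tolist())
im=cv2.imread('pics/w12.png');cv2.imwrite('pics/w12c.png',cv2.resize(im[170:320,220:420],None,fx=4,fy=4,interpolation=2))
print(tips('wrist','cap'),tips('wrist','cap_top'))
E
```

```text
time_s: 12.33
tcp_pos: [441.2, -90.0, 94.1]
tcp_rot: [[0.992, -0.128, 0.0], [-0.128, -0.992, -0.001], [0.0, 0.001, -1.0]]
ft_force: [0.2, 0.4, 0.9]
opening: 0.698
time_s: 12.75
tcp_pos: [444.7, -88.3, 81.5]
tcp_rot: [[0.992, -0.125, 0.004], [-0.125, -0.992, -0.001], [0.004, 0.0, -1.0]]
ft_force: [1.1, 0.1, 0.3]
opening: 0.703
[444.68331433 -88.29552492  81.50426164] [1.14350935 0.10743218 0.27944056] 0.7029025477196011 [ 0.08 -0.27 -0.11 -0.01  0.06 -0.12 -0.12] [[0.9922, -0.1246, 0.0035], [-0.1246, -0.9922, -0.0005], [0.0036, 0.0001, -1.0]]
[(array([315.2  , 243.408]), 0.93)] [(array([313.024, 262.608]), 0.8), (array([315.2  , 244.896]), 0.41)]
```

View pics/w12.png

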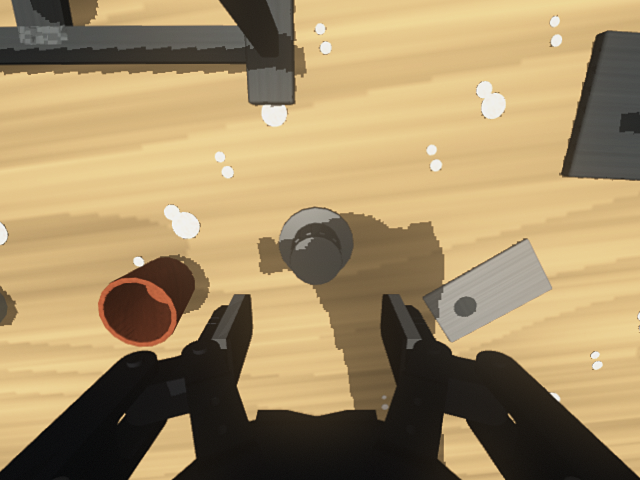

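View pics/w12c.png

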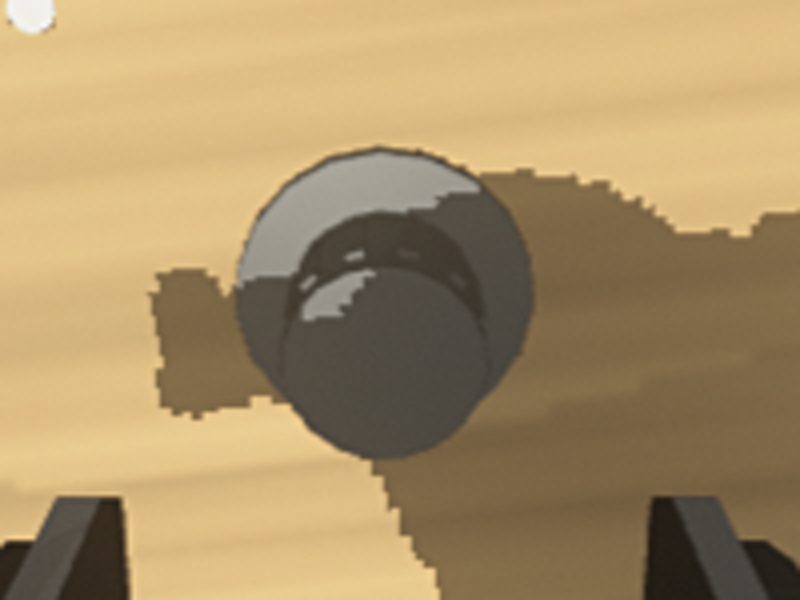

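```bash
python3 - <<'E'
from h import *
o=r.get_obs();print(o['tcp_pos'],o['tcp_rot'][:,2]);
o=dict(o);o['tcp_pos']=np.array([444.68,-88.3,81.5]);o['tcp_rot']=np.array([[0.9922,-0.1246,0.0035],[-0.1246,-0.9922,-0.0005],[0.0036,0.0001,-1]])
for px,z in [((316.4,260.8),40),((316.2,170+149/4),6)]:
    w=atz('wrist',px,z,o);print(w,o['tcp_rot'].T@(w-o['tcp_pos']))
E
```

```text
[444.06025086 -88.31287038  81.08140785] [ 2.58729508e-03 -4.79335337e-04 -9.99996538e-01]
[444.52664868 -89.35424383  40.        ] [-0.1701964   1.06097831 41.49999039]
[472.05732395 -92.63761569   6.        ] [27.43244773  0.88501772 75.59798944]
```

```bash
python3 -m crank '[{"hand":0.7,"translation":[0,0,0.02],"yaw":0},{"hand":0.7,"translation":[0,0,0.042],"yaw":0},{"hand":0.7,"translation":[0,0,0.058],"yaw":0},{"hand":0.7,"translation":[0,0,0.065],"yaw":0},{"hand":0.7,"translation":[0,0,0.065],"yaw":0},{"hand":0.6,"translation":[0,0,0.065],"yaw":0}]'
python3 -m crank '[{"hand":0.3,"translation":[0,0,0],"yaw":0},{"hand":0.0,"translation":[0,0,0],"yaw":0},{"hand":0,"translation":[0,0,0],"yaw":0},{"hand":0,"translation":[0,0,0],"yaw":0},{"hand":0,"translation":[0,0,0],"yaw":0},{"hand":0,"translation":[0,0,0],"yaw":0},{"hand":0,"translation":[0,0,0],"yaw":0}]'
python3 - <<'E'
from h import *
o=snap('wrist','w13');print(o['tcp_pos'],o['ft_force'],o['opening'],o['dq'].round(2),o['tcp_rot'].round(4).tolist())
im=cv2.imread('pics/w13.png');cv2.imwrite('pics/w13c.png',cv2.resize(im[170:320,220:420],None,fx=4,fy=4,interpolation=2))
E
```

```text
time_s: 13.4
tcp_pos: [443.2, -88.2, 15.2]
tcp_rot: [[0.992, -0.125, 0.0], [-0.125, -0.992, 0.0], [0.0, -0.0, -1.0]]
ft_force: [0.2, 0.1, -0.1]
opening: 0.607
time_s: 13.98
tcp_pos: [444.2, -88.4, 16.5]
tcp_rot: [[0.992, -0.125, 0.003], [-0.125, -0.992, -0.001], [0.003, 0.0, -1.0]]
ft_force: [-1.1, 0.3, 6.1]
opening: 0.356
[444.22056601 -88.40891672  16.5412073 ] [-1.05861987  0.32775939  6.14690942] 0.3558123865898397 [-0.02  0.05 -0.06 -0.07 -0.03  0.08  0.04] [[0.9922, -0.1249, 0.0025], [-0.1249, -0.9922, -0.0006], [0.0026, 0.0003, -1.0]]
```

View pics/w13.png

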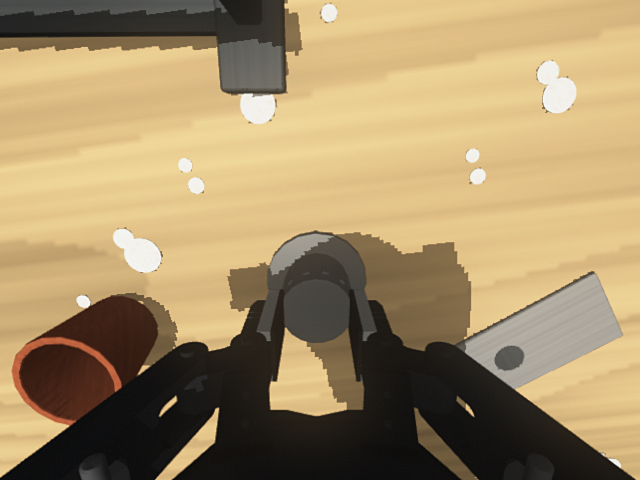

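```bash
python3 -m crank '[{"hand":0,"translation":[0,0,-0.008],"yaw":0},{"hand":0,"translation":[0,0,-0.030],"yaw":0},{"hand":0,"translation":[0,0,-0.060],"yaw":0},{"hand":0,"translation":[0,0,-0.095],"yaw":0},{"hand":0,"translation":[0,0,-0.130],"yaw":0},{"hand":0,"translation":[0,0,-0.160],"yaw":0},{"hand":0,"translation":[0,0,-0.180],"yaw":0},{"hand":0,"translation":[0,0,-0.189],"yaw":0},{"hand":0,"translation":[0,0,-0.189],"yaw":0}]'
python3 -m crank '[{"hand":0,"translation":[0.010,-0.010,0],"yaw":0},{"hand":0,"translation":[0.030,-0.030,0],"yaw":0},{"hand":0,"translation":[0.055,-0.055,0],"yaw":0},{"hand":0,"translation":[0.080,-0.080,0],"yaw":0},{"hand":0,"translation":[0.105,-0.105,0],"yaw":0},{"hand":0,"translation":[0.130,-0.130,0],"yaw":0},{"hand":0,"translation":[0.152,-0.151,0],"yaw":0},{"hand":0,"translation":[0.166,-0.165,0],"yaw":0},{"hand":0,"translation":[0.170,-0.169,0],"yaw":0},{"hand":0,"translation":[0.170,-0.169,0],"yaw":0}]'
python3 -m crank '[{"hand":0,"translation":[0,0,0],"yaw":0},{"hand":0,"translation":[0,0,0],"yaw":0},{"hand":0,"translation":[0,0,0],"yaw":0},{"hand":0,"translation":[0,0,0],"yaw":0}]'
python3 - <<'E'
from h import *
o=snap('wrist','w14');print(o['tcp_pos'],o['ft_force'],o['opening'],o['dq'].round(2),o['tcp_rot'].round(4).tolist())
im=cv2.imread('pics/w14.png');cv2.imwrite('pics/w14c.png',cv2.resize(im[190:350,230:410],None,fx=4,fy=3.75,interpolation=2))
snap('side','s14',(220,80,440,330),2.4);snap('top','t14',(180,130,420,330),3.2)
E
```

```text
time_s: 14.78
tcp_pos: [444.8, -88.5, 206.9]
tcp_rot: [[0.992, -0.125, 0.006], [-0.125, -0.992, -0.001], [0.007, 0.001, -1.0]]
ft_force: [-0.5, -0.0, -0.6]
opening: 0.355
time_s: 15.62
tcp_pos: [631.8, 60.2, 201.2]
tcp_rot: [[0.993, -0.122, -0.004], [-0.122, -0.993, 0.001], [-0.004, -0.0, -1.0]]
ft_force: [0.2, -0.5, -1.0]
opening: 0.353
time_s: 15.95
tcp_pos: [631.9, 56.7, 203.9]
tcp_rot: [[0.992, -0.127, -0.0], [-0.127, -0.992, -0.001], [-0.0, 0.001, -1.0]]
ft_force: [0.0, -0.6, -0.1]
opening: 0.354
[631.87860241  56.66075035 203.94720475] [ 0.03207869 -0.6212156  -0.11728123] 0.35444551023829185 [-0.07 -0.   -0.5  -0.51 -0.01 -0.07 -0.02] [[0.9919, -0.1267, -0.0003], [-0.1267, -0.9919, -0.0009], [-0.0002, 0.001, -1.0]]
```

View pics/w14.png

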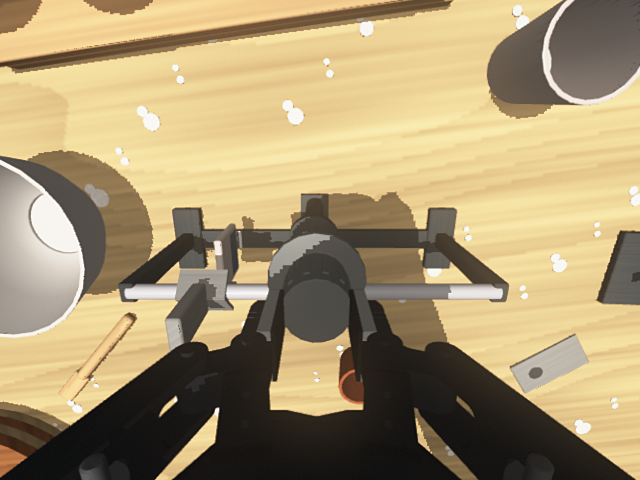

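View pics/s14.png

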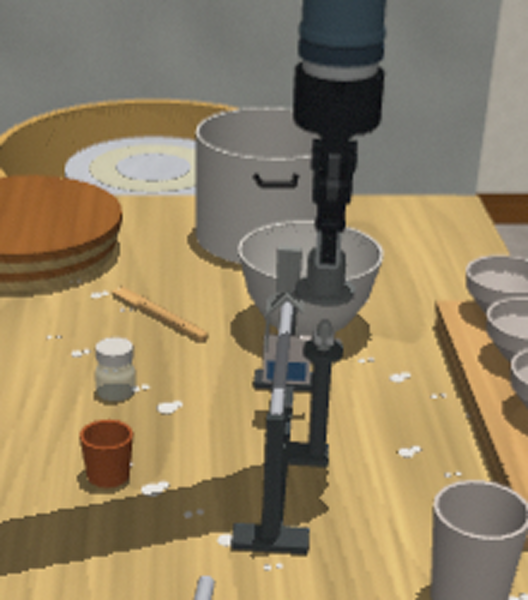

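View pics/t14.png

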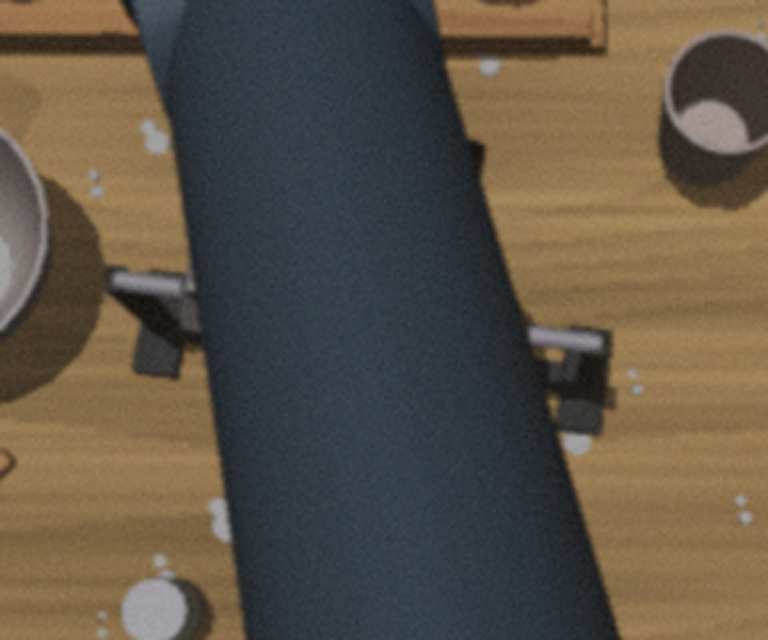

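```bash
python3 -m crank '[{"hand":0,"translation":[0,0,0],"yaw":0},{"hand":0,"translation":[0,0,0],"yaw":0},{"hand":0,"translation":[0,0,0],"yaw":0},{"hand":0,"translation":[0,0,0],"yaw":0}]'
python3 - <<'E'
from h import *
o=snap('wrist','w15');print(o['tcp_pos'],o['ft_force'],o['dq'].round(2),o['tcp_rot'].round(4).tolist())
im=cv2.imread('pics/w15.png');cv2.imwrite('pics/w15c.png',cv2.resize(im[210:350,250:390],None,fx=5,fy=4,interpolation=2))
E
```

```text
time_s: 16.43
tcp_pos: [632.6, 58.3, 203.9]
tcp_rot: [[0.992, -0.125, 0.0], [-0.125, -0.992, 0.0], [0.0, -0.0, -1.0]]
ft_force: [0.8, 0.1, -1.0]
opening: 0.353
[632.6183835   58.28372757 203.91640218] [ 0.77908012  0.11566512 -0.96135043] [-0.02  0.02  0.02  0.11 -0.04  0.07  0.02] [[0.9922, -0.1248, 0.0], [-0.1248, -0.9922, 0.0], [0.0, -0.0, -1.0]]
```

View pics/w15c.png

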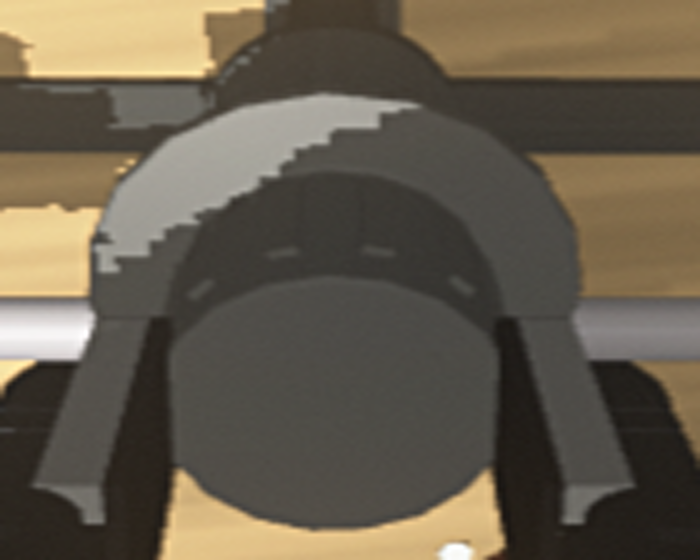

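```bash
python3 - <<'E'
from h import *
o=r.get_obs();P=o['tcp_pos'];R=o['tcp_rot'];print(P)
zm=P[2]-16.5
for px,z in [((316.8,310.5),zm+40),((317,233.75),zm+6),((316.5,217),129)]:
    w=atz('wrist',px,z,o);print(w.round(2),(R.T@(w-P)).round(2))
S=np.array([634.4,57.2,129]);print('seat rel',R.T@(S-P))
E
```

```text
[632.62763563  58.27775101 203.87975795]
[633.58  56.93 227.38] [  1.12   1.22 -23.5 ]
[659.88  53.52 193.38] [27.63  1.33 10.5 ]
[652.76  54.63 129.  ] [20.43  1.12 74.88]
seat rel [ 1.89229405  0.85197311 74.87973249]
```

```bash
python3 -m crank '[{"hand":0,"translation":[0.0014,-0.0003,0.008],"yaw":0},{"hand":0,"translation":[0.0014,-0.0003,0.018],"yaw":0},{"hand":0,"translation":[0.0014,-0.0003,0.028],"yaw":0},{"hand":0,"translation":[0.0014,-0.0003,0.036],"yaw":0},{"hand":0,"translation":[0.0014,-0.0003,0.040],"yaw":0},{"hand":0,"translation":[0.0014,-0.0003,0.040],"yaw":0},{"hand":0,"translation":[0.0014,-0.0003,0.040],"yaw":0},{"hand":0,"translation":[0.0014,-0.0003,0.040],"yaw":0}]'
python3 - <<'E'
from h import *
o=snap('wrist','w16');print(o['tcp_pos'],o['ft_force'],o['moment'])
snap('side','s16',(270,130,430,280),4)
im=cv2.imread('pics/w16.png');cv2.imwrite('pics/w16c.png',cv2.resize(im[210:350,250:390],None,fx=5,fy=4,interpolation=2))
E
```

```text
time_s: 17.15
tcp_pos: [634.4, 58.5, 164.2]
tcp_rot: [[0.992, -0.125, 0.001], [-0.125, -0.992, 0.0], [0.001, -0.0, -1.0]]
ft_force: [-0.2, 0.2, -0.9]
opening: 0.353
[634.43859743  58.45287533 164.23964145] [-0.21872478  0.23229794 -0.93020464] [-0.01844104  0.02007167 -0.00437277]
```

View pics/s16.png

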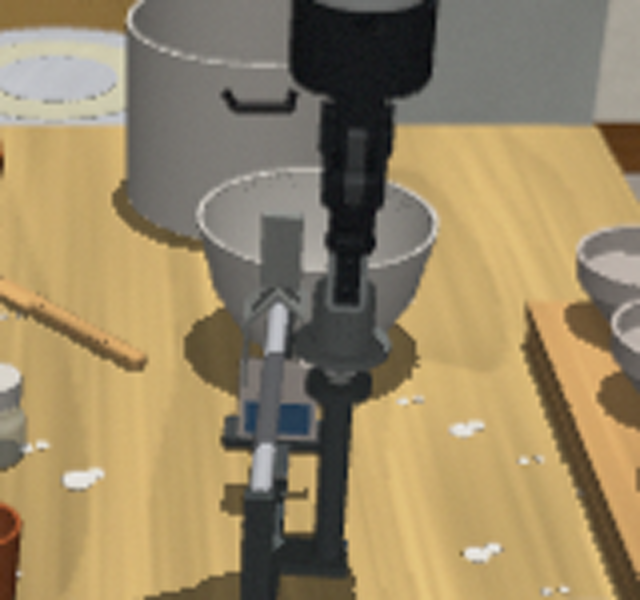

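View pics/w16c.png

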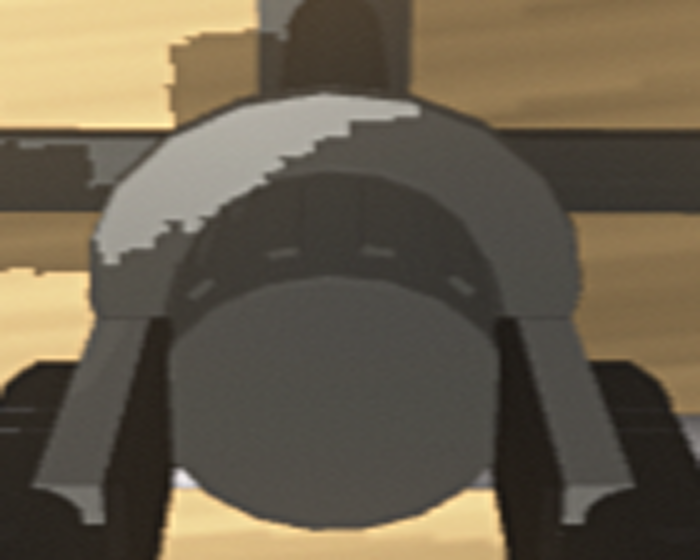

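```bash
python3 -m crank '[{"hand":0,"translation":[0,0,0.002],"yaw":0},{"hand":0,"translation":[0,0,0.004],"yaw":0},{"hand":0,"translation":[0,0,0.005],"yaw":0},{"hand":0,"translation":[0,0,0.006],"yaw":0},{"hand":0,"translation":[0,0,0.006],"yaw":0}]'
python3 -m crank '[{"hand":0,"translation":[0,0,0.001],"yaw":0},{"hand":0,"translation":[0,0,0.002],"yaw":0},{"hand":0,"translation":[0,0,0.003],"yaw":0},{"hand":0,"translation":[0,0,0.003],"yaw":0}]'
```

```text
time_s: 17.67
tcp_pos: [634.6, 58.4, 158.6]
tcp_rot: [[0.992, -0.125, 0.001], [-0.125, -0.992, 0.0], [0.001, -0.0, -1.0]]
ft_force: [-0.5, 0.8, 1.4]
opening: 0.355
time_s: 18.0
tcp_pos: [636.1, 58.3, 157.9]
tcp_rot: [[0.992, -0.125, 0.005], [-0.125, -0.992, -0.0], [0.005, -0.001, -1.0]]
ft_force: [-1.8, -0.3, 8.3]
opening: 0.353
```

```bash
python3 -m crank '[{"hand":0,"translation":[-0.0005,0,0.001],"yaw":0},{"hand":0,"translation":[-0.001,0,0.002],"yaw":0},{"hand":0,"translation":[-0.001,0,0.002],"yaw":0}]'
python3 -m crank '[{"hand":0,"translation":[0,0,0.001],"yaw":0},{"hand":0,"translation":[0,0,0.002],"yaw":0},{"hand":0,"translation":[0,0,0.002],"yaw":0}]'
```

```text
time_s: 18.25
tcp_pos: [636.5, 58.4, 157.6]
tcp_rot: [[0.992, -0.125, 0.008], [-0.125, -0.992, -0.0], [0.008, -0.001, -1.0]]
ft_force: [-0.5, -1.4, 12.0]
opening: 0.353
time_s: 18.5
tcp_pos: [636.7, 58.4, 155.8]
tcp_rot: [[0.992, -0.125, 0.008], [-0.125, -0.992, -0.0], [0.008, -0.001, -1.0]]
ft_force: [-0.6, -1.6, 10.0]
opening: 0.355
```

```bash
python3 -m crank '[{"hand":0,"translation":[-0.0005,0,0.001],"yaw":0},{"hand":0,"translation":[-0.001,0,0.002],"yaw":0},{"hand":0,"translation":[-0.001,0,0.003],"yaw":0},{"hand":0,"translation":[-0.001,0,0.003],"yaw":0}]'
python3 -m crank '[{"hand":0,"translation":[-0.0005,0,0.001],"yaw":0},{"hand":0,"translation":[-0.0005,0,0.002],"yaw":0},{"hand":0,"translation":[-0.0005,0,0.003],"yaw":0},{"hand":0,"translation":[-0.0005,0,0.003],"yaw":0}]'
```

```text
time_s: 18.83
tcp_pos: [632.1, 58.6, 146.7]
tcp_rot: [[0.992, -0.125, 0.0], [-0.125, -0.992, 0.0], [0.0, -0.0, -1.0]]
ft_force: [3.1, 0.4, -3.2]
opening: 0.354
time_s: 19.17
tcp_pos: [632.8, 58.6, 145.9]
tcp_rot: [[0.992, -0.125, 0.003], [-0.125, -0.992, 0.0], [0.003, -0.0, -1.0]]
ft_force: [3.6, -0.5, 2.8]
opening: 0.357
```

```bash
python3 -m crank '[{"hand":0,"translation":[0.0005,0,0.001],"yaw":0},{"hand":0,"translation":[0.0005,0,0.002],"yaw":0},{"hand":0,"translation":[0.0005,0,0.003],"yaw":0},{"hand":0,"translation":[0.0005,0,0.003],"yaw":0},{"hand":0,"translation":[0.0005,0,0.003],"yaw":0}]'
```

```text
time_s: 19.58
tcp_pos: [633.7, 58.4, 145.5]
tcp_rot: [[0.992, -0.125, 0.004], [-0.125, -0.992, -0.0], [0.004, 0.0, -1.0]]
ft_force: [-0.1, -1.7, 12.4]
opening: 0.352
```

```bash
python3 -m crank '[{"hand":0,"translation":[0,0,0.001],"yaw":0},{"hand":0,"translation":[0,0,0.001],"yaw":0},{"hand":0,"translation":[0,0,0.001],"yaw":0},{"hand":0,"translation":[0,0,0.001],"yaw":0},{"hand":0,"translation":[0,0,0.001],"yaw":0},{"hand":0,"translation":[0,0,0.001],"yaw":0}]'
python3 - <<'E'
from h import *
o=snap('wrist','w17');print(o['tcp_pos'],o['ft_force'],o['opening'])
snap('side','s17',(270,130,430,280),4)
E
```

```text
time_s: 20.08
tcp_pos: [633.7, 58.5, 145.5]
tcp_rot: [[0.992, -0.125, 0.004], [-0.125, -0.992, -0.001], [0.004, 0.0, -1.0]]
ft_force: [-1.6, -1.6, 15.3]
opening: 0.352
[633.69212228  58.46969032 145.49613263] [-1.60529647 -1.6116318  15.3274498 ] 0.35167651279288487
```

View pics/s17.png

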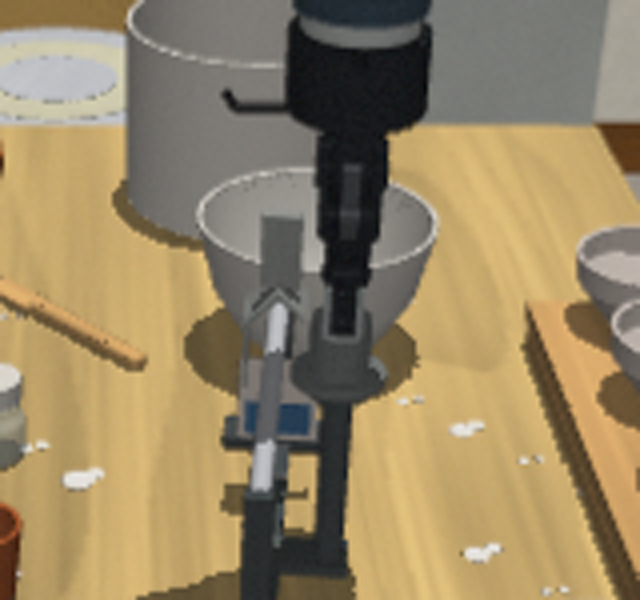

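View pics/w17.png

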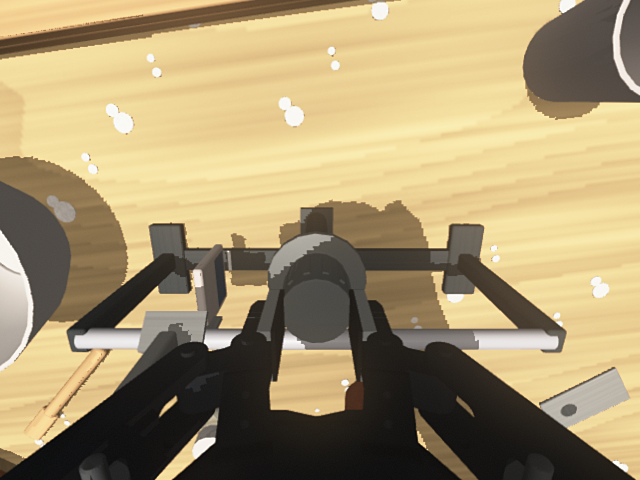

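The cap is seated and pressed with about 15 N, and the carrier hangs unchanged at (262–302, 215–435) in the side crop.

```bash
python3 - <<'E'
from station import r
o=r.get_obs();print(o['time_s'],o['ft_force'],o['tcp_pos']);r.close_job()
E
```

```text
20.1833 [-1.66679141 -0.85318898 15.18802206] [633.73122664  58.4502197  145.51964657]
the job is handed in; nothing more can be done
```

I did the whole task and handed it in at 20.2 s; no verdict came back. The larger carrier went from the stand onto the rail to the right of the stud, was slid to the black mark and released. The flanged cap then clicked over the stud and was still gripped and pressed down when I handed in.

**Last checks**
- **Cap:** the TCP stopped at z = 145.5 mm, which puts the cap's mouth at the 129 mm seat height. The push was about 15 N, with roughly 2 N sideways. The push rose to about 12 N and fell off at the click, as expected.
- **Carrier:** it hung upright and was not held in the last side and wrist pictures.

**Less certain**
- **Mark position:** the saddle covers the mark, so I could not see the final position directly. I estimate it is within 1–2 mm, from the wrist view just before the last slide. An earlier wide-angle reading of the remaining distance was about 4 mm longer; allowing for the height of the rail's top surface removed the difference.
- **Cap centring:** the cap drifted about 2 mm sideways while I pressed and I corrected it. My measurements of its centring agreed to about 1 mm.

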